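Put the layout bars away in the bench drawer

ROBOT

A 6-joint arm with a two-finger parallel gripper is mounted at the origin on the work surface. World frame = base frame: x ahead of the robot, y to its left, z up, the work surface at z = 0. Lengths are in m, angles in degrees, forces in N, time in s.
With the tool pointing down it reaches from about 0.25 to 0.8 m from the base axis. Payload 3.9 kg.
Tool frame: the origin (TCP) lies between the finger pads; the fingertips stand 19 mm ahead of it and the grasp point (between the pads) is the TCP; x points along the fingers, y is the direction in which the jaws open and shut, and the axes are right-handed (so a half turn about x gives the same grasp; the last joint's range is limited). The gripper opens to 85 mm and grips with 20 to 120 N. Pads are 22 mm wide; open, the fingers measure 114 mm over their backs; the gripper's body (76 mm by 85 mm) begins 54 mm behind the grasp point. The pads swing forward as they close: fully open they stand 13 mm farther back than shut.
Start: joints at [-68.01, 14.897, -7.913, 67.191, 0, 90], TCP at [0.197, -0.487, 0.25] pointing down, gripper open.
Joint ranges: [-159.42, 159.42], [-47.68, 98.78], [-73.54, 78.23], [-108.79, 121.32], [-90, 84.71], [-180, 180]. Speed limits (degrees/s): [147.25, 147.25, 180, 180, 180, 180].

INTERFACE

Orientations are given as [roll, pitch, yaw] about the fixed x, y, z axes, in that order (R = Rz(yaw) Ry(pitch) Rx(roll)).
In Python, from plant import bot, optics, ticket gives the robot as it stands. The module is installed in compiled form; this text tells all that it offers.
- The arm moves only by the shell command python3 -m jog 'ROWS'. ROWS is JSON, one flat list of numbers, 7 for each row, row after row: the shift along the tool's x, y, z in cm, then the turn, a rotation vector about the tool's x, y, z in rad, then the opening, from 0 (shut) to 1 (fully open). In form: [dx, dy, dz, rx, ry, rz, hand, dx, dy, dz, rx, ry, rz, hand, ...]. A call has 1 to 5 rows; each row is the pose to reach, as a shift and turn from the pose measured when the call began, along the tool's axes at that moment; what a row does not reach only later rows make up. A row lasts 1/12 s, in which the tool goes at most 41.7 mm and 7.16 degrees, less where a joint would pass 70% of its speed; a pose out of reach is approached as far as the arm can. A call with a gripper value outside its range is refused whole. The fingers move at their own pace and stop on an object; the grip force is fixed at half the most. Time passes only in rows, so rows that repeat a pose let the fingers close. It gives the time, the measured TCP pose, the force and the opening at its end, in the units of the state.
- bot.observe(): the state, without advancing time (a new reading comes with each control period).
- optics.capture(name): name is "scene" or "side" or "wrist"; returns a dict with "frame" (400x640x3 uint8, red, green, blue), "depth" (400x640 float32, m along the optical axis (not along the pixel's ray), 0 where there is no reading), "fovy" (degrees; the focal length in pixels is half the picture's height over the tangent of half this angle, whatever the lens; pixels are square), "cx", "cy" (the principal point, pixels), "world_from_camera" (4x4, takes a point from camera to world coordinates); the wrist camera has in their place "mount" (4x4, takes a point from camera to tool coordinates, whose origin is the TCP and whose axes are the tool frame's). Camera axes: x right, y down, z forward; pixel columns grow to the right and rows downward; lengths in m; the calibration is good to about 2 mm. A picture is of the moment at which its call begins: read the wrist's pose just before it.
- ticket.job_done(): hands the job in, once; it reports no verdict.
The state is a dict: "time_s": time; "joints": joint angles; "qvel": joint speeds; "effort": joint torques, N m; "eef_pos": TCP position; "tool_rot": TCP orientation; "force": force on the tool from outside, world axes, zero at the start; "torque": the same for the moment, N m; "width": finger opening in m.
Only numpy, scipy, OpenCV 4.12 (cv2) and the standard library are available. Lean on these libraries where they do the work, as an engineer would, in place of code of your own. Each camera call takes 0.05 s, during which the arm holds its last target.

TASK

The lesson is over: pull the drawer of the low chest fully open, then put every aluminium bar that is in the plywood rack into it, lying flat side by side on the drawer's floor, and push the drawer fully shut. The bars' far ends sit in pigeonholes and a lip holds their near ends, so lift each bar's near end over the lip and draw it out lengthwise. The wooden lath stays where it is in the rack, and do not knock over the amber jar.

Things in the scene. Friction and masses are not known exactly. Their poses are not given: they have to be found in the camera images.
- rack: fixed plywood bar rack, 304 x 252 x 66 mm; origin under its centre on the table, x along the lanes away from the lip, z up. Five lanes at y = -92, -46, 0, 46, 92 mm; a bar lies at x -130 to 130 with its underside at z = 30, on a front rest (x -136 to -120) and the floor of a pigeonhole. Between these there is 20 mm of free space under the bars, down to the base board
- rack_lip (a point): middle of the top of the lip across the rack's front, 56 mm above the table (26 above the rests); the lip is 10 mm thick, at x -146.5 to -136.5 in the rack's frame
- rack_mouth (a point): middle of the pigeonholes' open front edge, at floor level (x 52, z 30 mm in the rack's frame). Each is 80 deep, 26 wide and 28 high inside (roof top 66 mm above the table). A bar tilted up about its far lower edge by about 0.13 rad clears both lip and roof and can be drawn out along its own length; lifted level it cannot
- bar1: plain aluminium flat bar, 260 long, 16 wide, 12 thick (mm), 135 g give or take a third; origin at its centre, x along its length, z through its thickness. At the start it lies in one lane of the rack. May be absent
- bar2: plain aluminium flat bar, 260 long, 16 wide, 12 thick (mm), 135 g give or take a third; origin at its centre, x along its length, z through its thickness. At the start it lies in one lane of the rack. May be absent
- bar3: plain aluminium flat bar, 260 long, 16 wide, 12 thick (mm), 135 g give or take a third; origin at its centre, x along its length, z through its thickness. At the start it lies in one lane of the rack. May be absent
- bar4: plain aluminium flat bar, 260 long, 16 wide, 12 thick (mm), 135 g give or take a third; origin at its centre, x along its length, z through its thickness. At the start it lies in one lane of the rack. May be absent
- lath: thin brown wooden lath, 260 x 20 x 7 mm, lying in one lane of the rack among the bars; origin at the centre of its underside, x along its length
- chest: fixed low wooden chest, 256 deep (x), 344 wide (y), 80 high (mm), with one drawer; origin at the middle of its front lower edge, on the table, x from its front to its back, z up; a plastic tub stands on its top at the back
- drawer (a joint): how far the drawer is out, m: 0 shut, 0.21 fully open, sliding along the chest's -x; about 1.5 N of friction, it stays where it is left. It starts shut or up to 20 mm out
- drawer_handle (a point): middle of the drawer's dark bar handle: horizontal, round, 11 mm thick, 130 long along the chest's y, its axis 35 mm in front of the drawer's front and 53.5 mm above the table; moves with the drawer. It can be pinched from above. The drawer front is 14 thick, its top 74.5 mm above the table
- drawer_in (a point): middle of the front edge of the drawer's inner floor, 19.5 mm above the table, axes as the chest's; moves with the drawer. The inside runs from x = 0 to 228 and y = -150 to 150 mm, walls 34 high. Fully open, the chest covers the inside from x = 199 mm on; bars laid along y at x = 39, 80, 121, 162 mm can be put down from straight above
- jar: closed round amber glass jar with a steel lid, 64 mm across, 100 high, standing on the table beyond the rack and the chest; origin under its centre, z up

How it is judged (in metres and radians):
On the way, in this order (a step that is already met when the one before it is completed fails the run):
1. the drawer is pulled open (value of joint drawer above 0.19 m), for 0.2 s.
2. all the bars lie flat on the floor of the open drawer (value of joint drawer above 0.15 m and x of bar1 in the frame of drawer_in between 0.002 and 0.226 m and y of bar1 in the frame of drawer_in between -0.03 and 0.03 m and z of bar1 in the frame of drawer_in between 0.002 and 0.012 m and angle between bar1's own x axis and vertical between 1.5 and 1.64 rad and linear speed of each of bar1, bar2, bar3, bar4 below 0.02 m/s and x of bar2 in the frame of drawer_in between 0.002 and 0.226 m and y of bar2 in the frame of drawer_in between -0.03 and 0.03 m and z of bar2 in the frame of drawer_in between 0.002 and 0.012 m and angle between bar2's own x axis and vertical between 1.5 and 1.64 rad and x of bar3 in the frame of drawer_in between 0.002 and 0.226 m and y of bar3 in the frame of drawer_in between -0.03 and 0.03 m and z of bar3 in the frame of drawer_in between 0.002 and 0.012 m and angle between bar3's own x axis and vertical between 1.5 and 1.64 rad and x of bar4 in the frame of drawer_in between 0.002 and 0.226 m and y of bar4 in the frame of drawer_in between -0.03 and 0.03 m and z of bar4 in the frame of drawer_in between 0.002 and 0.012 m and angle between bar4's own x axis and vertical between 1.5 and 1.64 rad), for 0.3 s.
3. the drawer is shut (value of joint drawer below 0.008 m), for 0.2 s.
At the end, for the whole second after the job is handed in: the drawer is shut to within 8 mm; every bar lies at rest on the drawer's floor, flat (within 0.07 rad of level, no bar on top of another); the lath is within 30 mm of where it began (x of bar1 in the frame of drawer_in between 0.002 and 0.226 m and y of bar1 in the frame of drawer_in between -0.03 and 0.03 m and z of bar1 in the frame of drawer_in between 0.002 and 0.012 m and angle between bar1's own x axis and vertical between 1.5 and 1.64 rad and linear speed of each of bar1, bar2, bar3, bar4, lath below 0.02 m/s and x of bar2 in the frame of drawer_in between 0.002 and 0.226 m and y of bar2 in the frame of drawer_in between -0.03 and 0.03 m and z of bar2 in the frame of drawer_in between 0.002 and 0.012 m and angle between bar2's own x axis and vertical between 1.5 and 1.64 rad and x of bar3 in the frame of drawer_in between 0.002 and 0.226 m and y of bar3 in the frame of drawer_in between -0.03 and 0.03 m and z of bar3 in the frame of drawer_in between 0.002 and 0.012 m and angle between bar3's own x axis and vertical between 1.5 and 1.64 rad and x of bar4 in the frame of drawer_in between 0.002 and 0.226 m and y of bar4 in the frame of drawer_in between -0.03 and 0.03 m and z of bar4 in the frame of drawer_in between 0.002 and 0.012 m and angle between bar4's own x axis and vertical between 1.5 and 1.64 rad and value of joint drawer below 0.008 m and distance of lath from where it was at the start of the episode below 0.03 m); the robot touches nothing.
It fails at once if the amber jar is knocked over (angle between jar's own z axis and vertical above 0.5 rad).
Of bar1, bar2, bar3, bar4 only 3 to 4 are there at a start; the rules pass over those that are not, and their reading is None.
At some moment in a run one of bar1, bar2, bar3, bar4 may be knocked a few centimetres aside while the robot is not near it.
Once in a run the grip may slacken for a moment while it holds something.
It also fails if it takes over 208 s, if anything falls off the work surface, if the arm or the gripper's body presses on something with over 40 N, if the wrist force passes 120 N, or if a joint passes its speed limit or range.

## Working session

There is one attempt and no reset: what is moved stays moved. The work goes in short steps, Python scripts to look and compute and a shell command to move; the robot and the scene stay as the last step left them, time stands still between calls to the robot, and variables do not carry over. Pictures are saved under pics/ and viewed, and the job is handed in when it is done.

```bash
mkdir -p pics; ls; python3 - <<'E'
from plant import bot, optics
import cv2
print(bot.observe())
for n in ["scene","side","wrist"]:
    c=optics.capture(n)
    print(n,c["fovy"],c["cx"],c["cy"],c.get("world_from_camera",c.get("mount")))
    cv2.imwrite(f"pics/{n}0.png",c["frame"][:,:,::-1])
E
```

```text
pics
{'time_s': 0.0, 'joints': array([-6.80081037e+01,  1.49352824e+01, -7.98792628e+00,  6.71909260e+01,
        1.64500065e-03,  8.99989589e+01]), 'qvel': array([ 0.06184535, -0.0661645 , -0.02891798,  0.00865545, -0.09836056,
       -0.10429504]), 'effort': array([-1.69353767e-03, -4.05681002e+01,  2.53921115e+01,  1.87242741e-02,
       -1.86172547e-04,  9.38983675e-06]), 'eef_pos': array([ 0.19635717, -0.48617592,  0.2494547 ]), 'tool_rot': array([-90.82677551,  89.88585346, 111.16616017]), 'force': array([-0.11339864,  0.29860572,  0.23938461]), 'torque': array([-0.00902505,  0.01571316, -0.01671019]), 'width': 0.08564691005501049}
scene 50.25113486455952 322.81111313787983 203.1682967795769 [[ 0.65727827  0.58266504 -0.47800285  1.10756891]
 [ 0.7534406  -0.49314141  0.43490092 -0.43469267]
 [ 0.01767855 -0.64599768 -0.76313463  0.92778069]
 [ 0.          0.          0.          1.        ]]
side 54.74105822906674 314.71499990602354 196.4821938401569 [[-0.94929667 -0.14983777  0.2763774   0.28381869]
 [-0.31359522  0.51345621 -0.79876201  0.83257   ]
 [-0.02222298 -0.84493276 -0.53441068  0.60131501]
 [ 0.          0.          0.          1.        ]]
wrist 59.217253767372654 309.53271877496707 196.93298901099982 [[ 1.57142932e-04 -3.09518136e-01  9.50893526e-01 -1.22417059e-01]
 [ 9.99998783e-01  1.52458431e-03  3.30997894e-04 -3.43749942e-05]
 [-1.55216721e-03  9.50892317e-01  3.09517999e-01 -7.83881776e-02]
 [ 0.00000000e+00  0.00000000e+00  0.00000000e+00  1.00000000e+00]]
```

View pics/scene0.png

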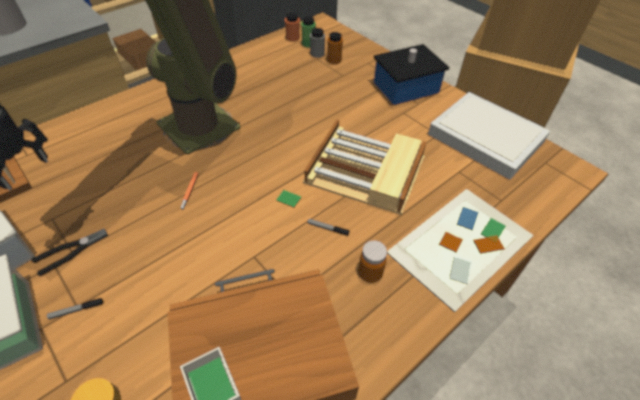

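View pics/side0.png

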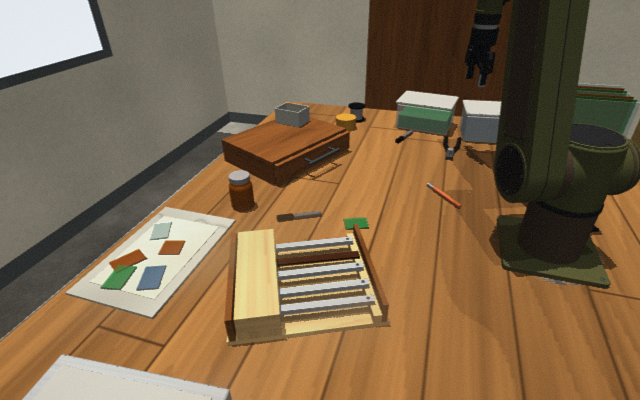

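View pics/wrist0.png

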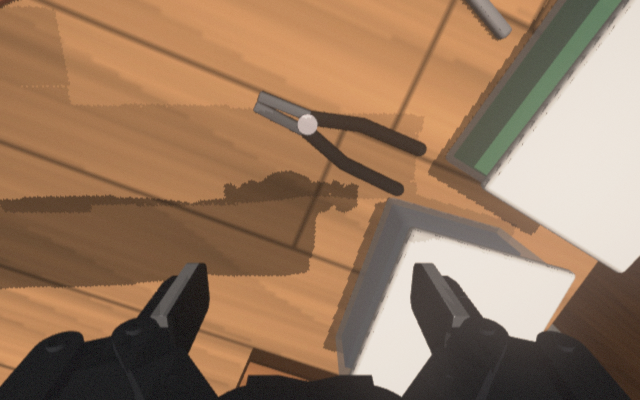

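The scene shows the chest at the lower left (handle about (245,278)), the rack at (368,165) and the jar at (373,260). The side view shows four bars and the dark lath in the second lane from the top, at (318,257). Next I'll measure them.

```bash
cat > h.py <<'E'
import numpy as np, cv2
from plant import bot, optics
from scipy.spatial.transform import Rotation as R
def pose():
    s=bot.observe(); T=np.eye(4); T[:3,:3]=R.from_euler('xyz',s['tool_rot'],degrees=True).as_matrix(); T[:3,3]=s['eef_pos']; return T
def cap(n):
    T=pose() if n=='wrist' else None
    c=optics.capture(n)
    c['W']=T@c['mount'] if n=='wrist' else c['world_from_camera']
    c['f']=200/np.tan(np.radians(c['fovy']/2)); return c
def cloud(c):
    v,u=np.mgrid[0:400,0:640]; d=c['depth']
    P=np.stack([(u-c['cx'])/c['f']*d,(v-c['cy'])/c['f']*d,d],-1)
    P=P@c['W'][:3,:3].T+c['W'][:3,3]; P[d==0]=np.nan; return P
def ray(c,u,v,z):
    d=c['W'][:3,:3]@np.array([(u-c['cx'])/c['f'],(v-c['cy'])/c['f'],1]); o=c['W'][:3,3]
    return o+d*(z-o[2])/d[2]
def proj(c,p):
    q=np.linalg.inv(c['W'])@np.append(p,1); return q[:2]/q[2]*c['f']+[c['cx'],c['cy']]
def save(c,name,box=None,k=1):
    im=c['frame'][:,:,::-1]
    if box: im=im[box[1]:box[3],box[0]:box[2]]
    im=cv2.resize(im,None,fx=k,fy=k,interpolation=cv2.INTER_CUBIC); cv2.imwrite(f'pics/{name}.png',im)
E
python3 - <<'E'
from h import *
for n in ['scene','side']:
    c=cap(n); P=cloud(c)
    np.savez(f'{n}0.npz',P=P,f=c['frame'])
    print(n)
    if n=='scene':
        reg={'rackroof':(400,165),'lane':(345,160),'chest':(260,320),'jar':(373,247),'table':(200,230),'handle':(245,278)}
    else:
        reg={'roof':(255,280),'chest':(285,145),'jar':(240,177),'handle':(323,156),'table':(420,250)}
    for k,(u,v) in reg.items(): print(k,P[v,u].round(4))
    Z=P[...,2]
    # rack roof: z~66 mm
    for nm,(lo,hi) in {'z66':(.060,.072),'z80':(.074,.087),'z100':(.094,.106)}.items():
        m=((Z>lo)&(Z<hi)).astype(np.uint8); m=cv2.morphologyEx(m,cv2.MORPH_OPEN,np.ones((3,3)))
        k,l,st,ce=cv2.connectedComponentsWithStats(m)
        for i in range(1,k):
            if st[i,4]>80:
                q=P[l==i]; r=cv2.minAreaRect((q[:,:2]*1000).astype(np.float32))
                print(nm,st[i],'rect mm',np.round(r[0],1),np.round(r[1],1),round(r[2],1),'z',np.median(q[:,2]).round(4))
save(cap('side'),'sidez',(210,210,400,350),4)
save(cap('scene'),'scenez',(290,110,440,220),5)
E
```

```text
scene
rackroof [0.6012 0.3232 0.0631]
lane [0.4452 0.2557 0.0098]
chest [ 0.7336 -0.2646  0.0786]
jar [0.767  0.0379 0.1008]
table [ 0.3825 -0.2198 -0.0023]
handle [ 0.616  -0.2256  0.0554]
z66 [ 371  135   55   65 1983] rect mm [598.5 321.2] [ 96.4 255.5] 26.1 z 0.0648
z80 [   0    0  107   59 3220] rect mm [-893.3 -180.5] [392.3 442.1] 88.4 z 0.0835
z80 [181 115  24   6  81] rect mm [ 51.7 -32.4] [72.4 17.1] 56.5 z 0.0801
z80 [  0 238  20  15  90] rect mm [ 193.4 -604.1] [ 6.8 46.1] 7.4 z 0.0799
z80 [  167   275   192   125 16458] rect mm [ 777.4 -302.4] [345.  258.1] 64.7 z 0.0795
z80 [  0 330  26  18 114] rect mm [ 443.6 -667.7] [12.9 48.4] 4.7 z 0.08
z100 [363 241  24  21 397] rect mm [775.   33.4] [53.9 56.4] 64.2 z 0.0991
side
roof [0.5767 0.3533 0.0663]
chest [ 0.742  -0.2133  0.0802]
jar [0.7671 0.0429 0.0974]
handle [ 0.6157 -0.2169  0.0562]
table [ 0.281   0.0858 -0.0026]
z66 [524 225  59  22 264] rect mm [14.8 47.3] [ 37.8 114.8] 73.6 z 0.0661
z66 [ 234  229   46   93 3600] rect mm [591.5 320.1] [ 80.  256.6] 26.1 z 0.0657
z66 [224 233  12  90 600] rect mm [635.8 343.2] [ 12.6 252. ] 26.2 z 0.0657
z80 [ 223  118  122   46 2922] rect mm [ 780.1 -299.9] [348.4 262.1] 65.5 z 0.0797
z80 [230 181  20   8  89] rect mm [766.4  50.9] [51.9 24.2] 31.3 z 0.0782
z80 [524 216  28  22 159] rect mm [49.6 33.6] [15.4 79.9] 34.9 z 0.0802
z80 [553 235  35   7 159] rect mm [-18.5  57.7] [73.3 14.5] 17.5 z 0.0807
z100 [228 170  21  12 198] rect mm [775.2  37.6] [53.  55.6] 46.9 z 0.0995
z100 [527 210  64  25 309] rect mm [13.8 43.8] [ 44.4 122.5] 73.7 z 0.0997
```

```bash
python3 - <<'E'
import cv2
a=cv2.imread('pics/sidez.png');print(a.shape)
E
```

```text
(560, 760, 3)
```

View pics/sidez.png

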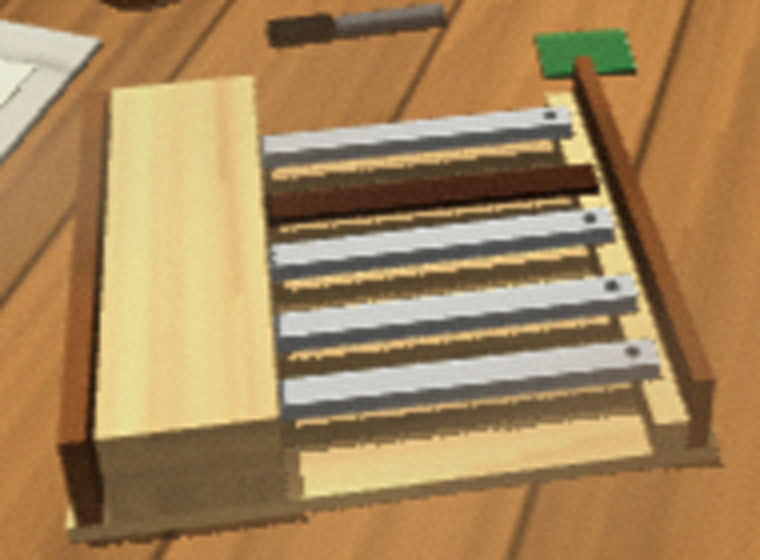

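View pics/scenez.png

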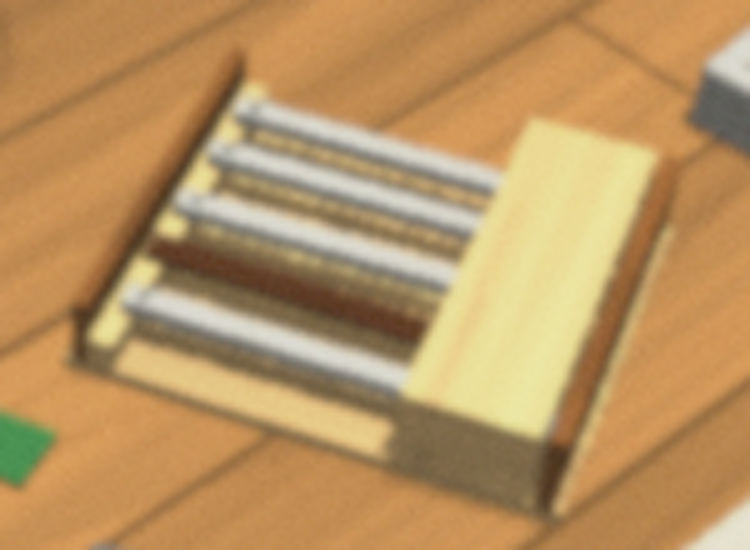

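Four bars are present, and the lath lies in the lane next to the chest-side one. The rack is at about (0.509, 0.279) with a yaw of 26.1°, and the chest front is at about (0.662, -0.247) with a yaw of -25°. Both match the given sizes. I'll refine the chest, handle and lanes, then write a planning helper.

```bash
cat >> h.py <<'E'
def Rd(a,tilt=0,ax=None):
    "tool down, jaw axis at world angle a (deg); tilt: rotation vector (world) applied on top"
    a=np.radians(a); M=np.column_stack([[0,0,-1],[np.cos(a),np.sin(a),0],[np.sin(a),-np.cos(a),0]])
    if tilt: M=R.from_rotvec(np.array(ax)*tilt).as_matrix()@M
    return M
def plan(p,M):
    T=pose(); d=T[:3,:3].T@(np.array(p)-T[:3,3])*100; rv=R.from_matrix(T[:3,:3].T@M).as_rotvec()
    n=max(np.linalg.norm(d)/4.17,np.degrees(np.linalg.norm(rv))/7.16)
    print('d cm',d.round(2),'rv',rv.round(3),'rows>=%.1f'%n)
RO=np.array([.509,.2785,0]);RY=26.1
def rack(x,y,z):
    c,s=np.cos(np.radians(RY)),np.sin(np.radians(RY)); x,y=x/1000,y/1000
    return RO+[c*x-s*y,s*x+c*y,z/1000]
CO=np.array([.6625,-.247,0]);CY=-25.
def chest(x,y,z):
    c,s=np.cos(np.radians(CY)),np.sin(np.radians(CY)); x,y=x/1000,y/1000
    return CO+[c*x-s*y,s*x+c*y,z/1000]
def inv(O,Y,p):
    c,s=np.cos(np.radians(Y)),np.sin(np.radians(Y)); d=(np.asarray(p)-O)*1000
    return np.stack([d[...,0]*c+d[...,1]*s,-d[...,0]*s+d[...,1]*c,d[...,2]],-1)
E
python3 - <<'E'
from h import *
T=pose(); print(T.round(3)); Y=T[:3,1]; print('jaw angle',np.degrees(np.arctan2(Y[1],Y[0])))
for n in ['scene','side']:
    d=np.load(n+'0.npz'); P=d['P']; f=d['f'].astype(int)
    q=inv(CO,CY,P)
    # handle: z 45..62, chest x -80..-15
    m=(q[...,2]>45)&(q[...,2]<64)&(q[...,0]<-15)&(q[...,0]>-90)&(abs(q[...,1])<90)
    h=q[m]; print(n,'handle n',len(h),'med',np.median(h,0).round(1),'min',h.min(0).round(1),'max',h.max(0).round(1))
    top=(abs(q[...,2]-80)<4)&(abs(q[...,0]-128)<200)&(abs(q[...,1])<250)
    t=q[top]; print('top x',np.percentile(t[:,0],[.5,2,98,99.5]).round(1),'y',np.percentile(t[:,1],[.5,2,98,99.5]).round(1))
    r=inv(RO,RY,P)
    mt=(f.min(-1)>140)&(f.max(-1)-f.min(-1)<30)&(abs(r[...,0])<150)&(abs(r[...,1])<125)&(r[...,2]>33)&(r[...,2]<50)
    b=r[mt]
    for L in (-92,-46,0,46,92):
        s=b[abs(b[:,1]-L)<20]
        if len(s)>30: print('lane',L,len(s),'y med',np.median(s[:,1]).round(1),'slope deg',np.degrees(np.polyfit(s[:,0],s[:,1],1)[0]).round(2),'x',np.percentile(s[:,0],[1,99]).round(1),'z',np.median(s[:,2]).round(1))
    lip=(abs(r[...,0]+141)<14)&(abs(r[...,1])<140)&(r[...,2]>50)&(r[...,2]<62); l=r[lip]; print('lip',np.median(l,0).round(1),np.percentile(l[:,1],[1,99]).round(1))
E
```

```text
[[-0.     0.374 -0.927  0.197]
 [ 0.    -0.927 -0.374 -0.487]
 [-1.    -0.     0.     0.25 ]
 [ 0.     0.     0.     1.   ]]
jaw angle -68.00843232060032
scene handle n 332 med [-51.5  -4.   56.7] min [-60.3 -71.7  49. ] max [-28.8  68.6  62.3]
top x [ -0.    4.4 246.3 254.1] y [-171.9 -166.5  164.3  168.7]
lane -92 234 y med -91.6 slope deg -0.2 x [-121.5   42.8] z 40.9
lane 0 209 y med -2.4 slope deg 0.04 x [-128.2   41.8] z 40.6
lane 46 201 y med 47.7 slope deg 0.1 x [-124.5   41.3] z 40.7
lane 92 167 y med 90.0 slope deg -0.76 x [-124.1   40.9] z 40.9
lip [-141.3  -12.1   54.3] [-123.7  121.5]
side handle n 335 med [-20.6   7.3  55.8] min [-61.5 -88.3  45.3] max [-15.1  89.6  63.9]
top x [ -0.8   1.4 249.6 256.4] y [-169.  -159.9  171.1  173.2]
lane -92 313 y med -89.7 slope deg -0.18 x [-124.    47.7] z 41.6
lane 0 426 y med -0.2 slope deg 0.37 x [-127.3   46.8] z 41.6
lane 46 494 y med 50.2 slope deg -0.06 x [-126.2   46.2] z 41.7
lane 92 578 y med 93.1 slope deg -0.66 x [-125.8   47.2] z 41.6
lip [-140.1   27.5   55.5] [-122.1  127.8]
```

Rack and chest sizes check out. The bars are in lanes -92, 0, 46 and 92, and the lath is at -46. The handle is at chest x of about -52, so the drawer is about 12 mm out. I'll move above the handle.

```bash
python3 - <<'E'
from h import *
print(chest(-52,-1,53.5)); plan(chest(-52,-1,200),Rd(-25))
E
```

```text
[ 0.61494938 -0.22593016  0.0535    ]
d cm [  5.01  -8.51 -48.56] rv [-0.751 -0.     0.   ] rows>=11.9
```

```bash
cat > pl.py <<'E'
import sys
from h import *
a=sys.argv
# pl.py c|r|w x y z(mm) ang [tilt]   tilt rad about rack -y axis => near end up
f={'c':chest,'r':rack,'w':lambda x,y,z:np.array([x,y,z])/1000}[a[1]]
x,y,z,ang=map(float,a[2:6]); 
t=float(a[6]) if len(a)>6 else 0
yr=np.radians(RY+90); M=Rd(ang,t,[np.cos(yr),np.sin(yr),0])
s=bot.observe(); T=pose(); print('now',(inv(CO,CY,T[:3,3]) if a[1]=='c' else inv(RO,RY,T[:3,3]) if a[1]=='r' else T[:3,3]*1000).round(1),'q6',s['joints'][5].round(1),'q5',s['joints'][4].round(1),'F',s['force'].round(1),'w',round(s['width']*1000,1),'t',round(s['time_s'],2))
plan(f(x,y,z),M)
E
python3 -m jog '[2.1,-3.5,-20.2,-0.31,0,0,0.4, 2.1,-3.5,-20.2,-0.31,0,0,0.4, 2.1,-3.5,-20.2,-0.31,0,0,0.4, 2.1,-3.5,-20.2,-0.31,0,0,0.4, 2.1,-3.5,-20.2,-0.31,0,0,0.4]'; python3 pl.py c -52 -1 200 -25
```

```text
time_s: 0.77
eef_pos: [0.3722, -0.3773, 0.229]
tool_rot: [-167.9, 90.0, 51.8]
force: [-0.3, -1.4, -0.3]
width: 0.0341
now [-208.  -240.8  229. ] q6 94.9 q5 0.0 F [-0.3 -1.4 -0.3] w 34.1 t 0.77
d cm [  2.91   3.88 -28.35] rv [-0.441 -0.    -0.   ] rows>=6.9
```

```bash

python3 -m jog '[2.9,3.9,-28.3,-0.44,0,0,0.4, 2.9,3.9,-28.3,-0.44,0,0,0.4, 2.9,3.9,-28.3,-0.44,0,0,0.4, 2.9,3.9,-28.3,-0.44,0,0,0.4, 2.9,3.9,-28.3,-0.44,0,0,0.4]' | tail -1; python3 pl.py c -52 -1 150 -25
```

```text
width: 0.0341
now [-95.  -66.9 208. ] q6 88.9 q5 0.0 F [ 0.2 -1.6 -0.9] w 34.1 t 1.18
d cm [ 5.81  4.31 -6.58] rv [ 0.002 -0.    -0.   ] rows>=2.3
```

```bash

python3 -m jog '[5.8,4.3,-6.6,0,0,0,0.4, 5.8,4.3,-6.6,0,0,0,0.4, 5.8,4.3,-6.6,0,0,0,0.4, 5.8,4.3,-6.6,0,0,0,0.4]' | tail -1; python3 pl.py c -52 -1 54 -25
python3 - <<'E'
from h import *
c=cap('wrist'); save(c,'w1'); P=inv(CO,CY,cloud(c))
m=(P[...,2]>45)&(P[...,2]<63)&(P[...,0]<-25)&(P[...,0]>-80)&(abs(P[...,1])<90)
h=P[m]; print(len(h),np.median(h,0).round(1),h.min(0).round(1),h.max(0).round(1))
h=h[h[:,2]>57]; print(len(h),np.median(h,0).round(1))
E
```

```text
width: 0.0339
now [-52.6   2.1 146.2] q6 94.8 q5 0.0 F [ 0.3  0.  -0.2] w 33.9 t 1.52
d cm [9.22 0.11 0.32] rv [ 0.006 -0.     0.005] rows>=2.2
4337 [-53.8  12.7  56.4] [-60.7 -69.9  48.6] [-25.   69.3  59.6]
1434 [-55.3   8.7  57.6]
```

View pics/w1.png

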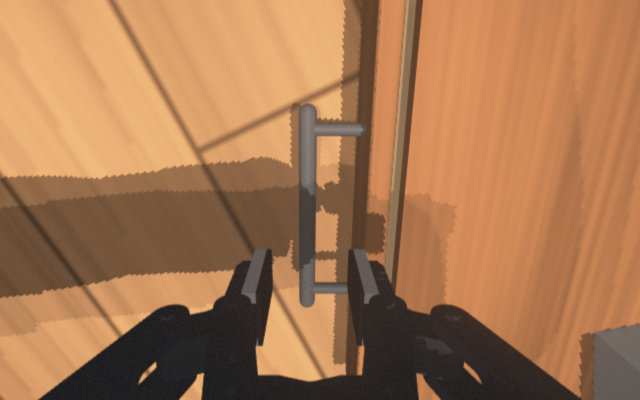

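The handle bar runs vertically at column 308, between the fingertips at columns 258 and 365. Its axis is at chest x of about -54. I'll descend, shifting slightly toward -x.

```bash

python3 -m jog '[3,-0.15,0.2,0,0,0,0.4, 6.2,-0.15,0.2,0,0,0,0.4, 9.2,-0.15,0.3,0,0,0,0.4, 9.2,-0.15,0.3,0,0,0,0.4, 9.2,-0.15,0.3,0,0,0,0]' | tail -3;
python3 -m jog '[0,0,0,0,0,0,0, 0,0,0,0,0,0,0, 0,0,0,0,0,0,0, 0,0,0,0,0,0,0]' | tail -3; python3 pl.py c -262 -1 54 -25
```

```text
tool_rot: [-75.5, 89.7, 169.6]
force: [0.6, -0.6, 0.6]
width: 0.0232
tool_rot: [-44.8, 89.8, -159.7]
force: [-3.1, -2.3, 6.2]
width: 0.0085
now [-55.   -5.5  58.5] q6 94.5 q5 -0.1 F [-3.1 -2.3  6.2] w 8.5 t 2.32
d cm [  0.51 -20.7   -0.48] rv [0.001 0.003 0.003] rows>=5.0
```

```bash

python3 -m jog '[0,-2.5,0,0,0,0,0, 0,-5,0,0,0,0,0, 0,-7.5,0,0,0,0,0, 0,-10,0,0,0,0,0, 0,-12,0,0,0,0,0]' | tail -3; python3 pl.py c -248 -5 56 -25
```

```text
tool_rot: [-43.5, 89.8, -158.4]
force: [2.2, -0.5, -7.0]
width: 0.0081
now [-176.1   -5.5   58.6] q6 95.5 q5 -0.1 F [ 2.2 -0.5 -7. ] w 8.1 t 2.73
d cm [ 0.28 -7.19 -0.06] rv [0.001 0.002 0.002] rows>=1.7
```

```bash

python3 -m jog '[0,-2,0,0,0,0,0, 0,-4,0,0,0,0,0, 0,-6,0,0,0,0,0, 0,-7.2,0,0,0,0,0, 0,-7.6,0,0,0,0,0]' | tail -3; python3 pl.py c -248 -5 56 -25
python3 - <<'E'
from h import *
c=cap('side'); save(c,'s2',(200,80,420,240),3)
c=cap('scene'); P=inv(CO,CY,cloud(c)); save(c,'sc2',(120,180,400,400),2)
E
```

```text
tool_rot: [-46.8, 89.8, -161.7]
force: [5.0, -1.7, -15.2]
width: 0.0085
now [-253.6   -5.5   58.6] q6 96.4 q5 -0.1 F [  5.   -1.7 -15.2] w 8.5 t 3.15
d cm [ 0.26  0.56 -0.05] rv [0.002 0.002 0.002] rows>=0.1
```

View pics/sc2.png

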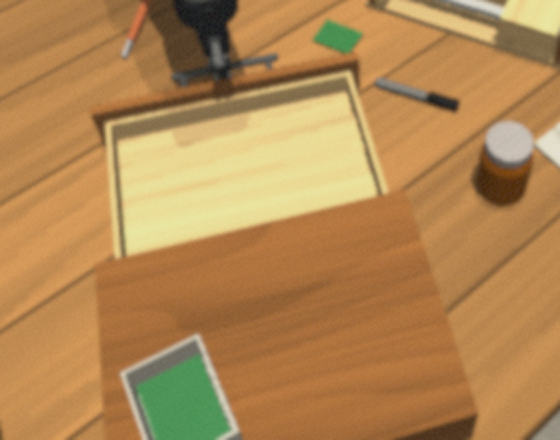

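The drawer is open in the picture (inner floor around (240,170)). I'll release and lift, and measure the drawer walls.

```bash

python3 -m jog '[0,0,0,0,0,0,0.4, 0,0,0,0,0,0,0.4, 0,0,0,0,0,0,0.4, -3.5,0,0,0,0,0,0.4, -7,0,0,0,0,0,0.4]' | tail -3;
python3 -m jog '[-4,0,0,0,0,0,0.4, -8,0,0,0,0,0,0.4, -12,0,0,0,0,0,0.4]' | tail -3;  python3 pl.py r 0 92 200 116.1
python3 - <<'E'
from h import *
for n in ['wrist','scene']:
    c=cap(n); P=inv(CO,CY,cloud(c)); save(c,'d2'+n)
    h=P[(P[...,2]>50)&(P[...,2]<63)&(P[...,0]<-235)&(P[...,0]>-290)&(abs(P[...,1])<75)]
    print(n,'handle',len(h),np.median(h,0).round(1), h[:,1].min().round(1),h[:,1].max().round(1))
    fr=P[(abs(P[...,2]-74.5)<4)&(P[...,0]<-190)&(P[...,0]>-235)&(abs(P[...,1])<170)]
    print('front top x',np.percentile(fr[:,0],[2,50,98]).round(1),'y',np.percentile(fr[:,1],[1,99]).round(1))
    fl=P[(abs(P[...,2]-19.5)<4)&(P[...,0]<-5)&(P[...,0]>-235)&(abs(P[...,1])<170)]
    print('floor x',np.percentile(fl[:,0],[1,99]).round(1),'y',np.percentile(fl[:,1],[1,99]).round(1),'z',np.median(fl[:,2]).round(1))
E
```

```text
tool_rot: [-71.5, 89.5, 173.5]
force: [0.8, -0.9, 0.2]
width: 0.0341
tool_rot: [-68.3, 89.6, 176.8]
force: [1.5, -0.6, -0.3]
width: 0.034
now [-256.1 -346.1  250.9] q6 96.4 q5 -0.1 F [ 1.5 -0.6 -0.3] w 34.0 t 3.92
d cm [  5.09 -17.91 -47.48] rv [-2.461 -0.007  0.006] rows>=19.7
wrist handle 1956 [-253.1    8.    56.5] -71.1 69.2
front top x [-218.8 -212.6 -205.4] y [-162.8  131.1]
floor x [-192.    -6.8] y [-148.7  141.7] z 18.2
scene handle 238 [-249.9   -3.3   56.4] -71.3 67.5
front top x [-217.7 -209.2 -202.5] y [-165.7  163.2]
floor x [-199.1  -35.7] y [-149.9  146. ] z 18.9
```

View pics/d2wrist.png

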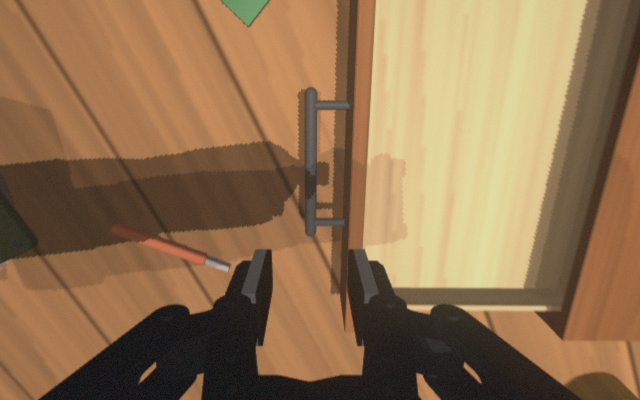

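The drawer is fully open, with its inner front edge at chest x of about -201. Now I'll turn and go over lane +92.

```bash

python3 -m jog '[0,-4,-11,-0.62,0,0,0.4, 0,-8,-19,-0.62,0,0,0.4, 0,-8,-19,-0.62,0,0,0.4, 0,-8,-19,-0.62,0,0,0.4, 0,-8,-19,-0.62,0,0,0.4]' | tail -1;python3 pl.py r 0 92 200 116.1
```

```text
width: 0.0343
now [-154.2 -166.1  255.3] q6 87.1 q5 -0.2 F [ 0.8 -0.8  0.5] w 34.3 t 4.43
d cm [  5.45   8.1  -28.97] rv [-1.835  0.009 -0.   ] rows>=14.7
```

```bash

python3 -m jog '[0,2,-10,-0.62,0,0,0.4, 0,2,-10,-0.62,0,0,0.4, 0,2,-10,-0.62,0,0,0.4, 0,2,-10,-0.62,0,0,0.4, 0,2,-10,-0.62,0,0,0.4]' | tail -1;python3 pl.py r 0 92 200 116.1
```

```text
width: 0.0342
now [-107.5  -73.3  254.9] q6 63.6 q5 -0.3 F [-0.5 -0.1 -0.8] w 34.2 t 4.85
d cm [  5.44  15.92 -11.65] rv [-1.207  0.008  0.002] rows>=9.7
```

```bash

python3 -m jog '[2,6,-5,-0.62,0,0,0.4, 2,6,-5,-0.62,0,0,0.4, 2,6,-5,-0.62,0,0,0.4, 2,6,-5,-0.62,0,0,0.4, 2,6,-5,-0.62,0,0,0.4]' | tail -1;python3 pl.py r 0 92 200 116.1
```

```text
width: 0.0342
now [-68.6  -4.5 234.1] q6 36.1 q5 -0.4 F [ 0.2 -0.6 -0.5] w 34.2 t 5.27
d cm [ 3.38 11.84  0.38] rv [-0.583  0.006  0.005] rows>=4.7
```

```bash

python3 -m jog '[3.4,11.8,0.4,-0.58,0,0,0.4, 3.4,11.8,0.4,-0.58,0,0,0.4, 3.4,11.8,0.4,-0.58,0,0,0.4, 3.4,11.8,0.4,-0.58,0,0,0.4, 3.4,11.8,0.4,-0.58,0,0,0.4]' | tail -1;python3 pl.py r 0 92 100 116.1
python3 - <<'E'
from h import *
c=cap('wrist'); save(c,'w3'); P=inv(RO,RY,cloud(c)); f=c['frame'].astype(int)
mt=(f.min(-1)>120)&(f.max(-1)-f.min(-1)<40)&(P[...,2]>34)&(P[...,2]<52)&(abs(P[...,0])<150)
b=P[mt]
for L in (-92,-46,0,46,92):
    s=b[(abs(b[:,1]-L)<16)]
    if len(s)>60: print(L,len(s),np.percentile(s[:,1],[5,50,95]).round(1),np.percentile(s[:,0],[1,99]).round(1),np.median(s[:,2]).round(1))
E
```

```text
width: 0.0345
now [  1.1  93.5 198. ] q6 11.6 q5 -0.4 F [-0.  -0.3  0.1] w 34.5 t 5.68
d cm [ 9.8  -0.09 -0.14] rv [0.005 0.003 0.006] rows>=2.4
-92 4371 [-96.6 -89.5 -82.7] [-126.2   47.3] 40.7
0 4411 [-7.3 -0.3  6.6] [-129.3   45.9] 40.7
46 4040 [42.7 49.3 56.6] [-129.2   47. ] 40.7
92 3778 [85.8 92.8 99.5] [-128.1   46.9] 40.7
```

View pics/w3.png

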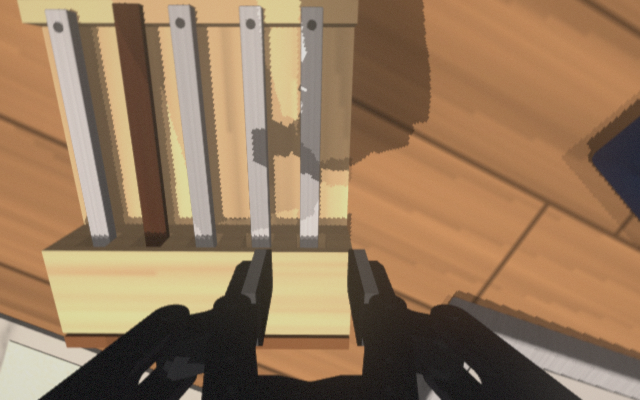

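The bars' near ends with holes are at the top (row 22). The target bar is at column 310 (rack y 92.8), in line between the fingers. I'll descend to TCP height 46 mm.

```bash

python3 -m jog '[3.5,0,0,0,0,0,0.32, 7,0,0,0,0,0,0.32, 9.8,-0.07,-0.1,0,0,0,0.32, 9.8,-0.07,-0.1,0,0,0,0.32]' | tail -2;python3 pl.py r 0 92.8 46 116.1
```

```text
force: [-0.5, -0.4, -0.3]
width: 0.0273
now [-4.5 90.1 94.9] q6 11.5 q5 -0.4 F [-0.5 -0.4 -0.3] w 27.3 t 6.07
d cm [4.88 0.31 0.49] rv [ 0.003 -0.007  0.009] rows>=1.2
```

```bash

python3 -m jog '[2.5,0.25,0.2,0,0,0,0.32, 3.8,0.25,0.3,0,0,0,0.32, 4.9,0.25,0.3,0,0,0,0.32, 4.9,0.25,0.3,0,0,0,0.32]' | tail -2;python3 pl.py r 0 92.8 46 116.1
python3 - <<'E'
from h import *
save(cap('wrist'),'w4');save(cap('side'),'s4',(210,170,420,350),3)
E
```

```text
force: [0.2, -0.1, 0.3]
width: 0.027
now [-2.4 91.8 44.9] q6 11.6 q5 -0.4 F [ 0.2 -0.1  0.3] w 27.0 t 6.4
d cm [-0.11  0.09  0.24] rv [ 0.002 -0.009  0.009] rows>=0.1
```

View pics/w4.png

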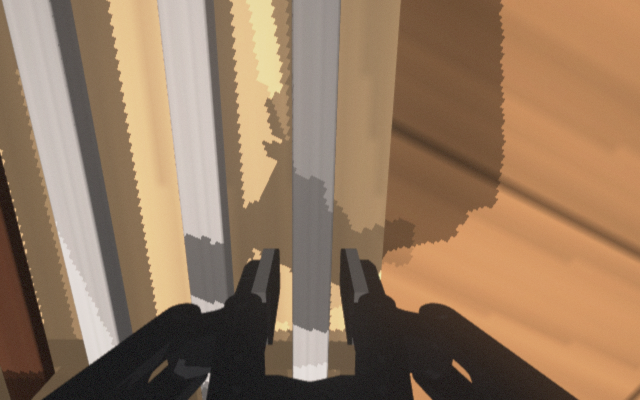

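View pics/s4.png

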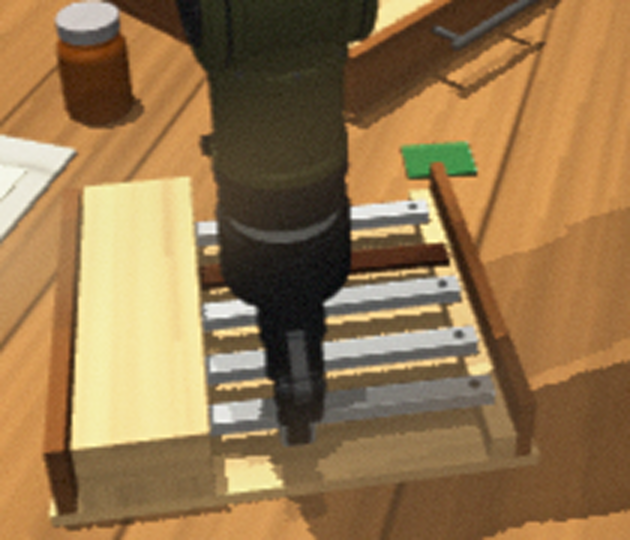

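The bar at columns 292-335 is centred between the fingertips (columns 272 and 350). Closing.

```bash

python3 -m jog '[0,0,0,0,0,0,0, 0,0,0,0,0,0,0, 0,0,0,0,0,0,0, 0,0,0,0,0,0,0, 0,0,0,0,0,0,0]' | tail -2;python3 - <<'E'
from h import *
s=bot.observe(); p=s['eef_pos']; print(p, inv(RO,RY,p), s['force'])
# lift: pivot at rack (130,y,30), tilt t near end up
T=pose(); 
yr=np.radians(RY+90); ax=np.array([np.cos(yr),np.sin(yr),0])
for t in (.05,.1,.155):
    piv=rack(130,inv(RO,RY,p)[1],30)
    Rt=R.from_rotvec(ax*t).as_matrix()
    q=piv+Rt@(p-piv); print(t,'d',(T[:3,:3].T@(q-p)*100).round(2),'rv',(T[:3,:3].T@ax*t).round(3))
E
```

```text
force: [0.3, -0.5, 6.8]
width: 0.0141
[0.46867192 0.36167236 0.04863501] [ 0.37505337 92.43297489 48.63501366] [ 0.29807728 -0.51926433  6.81874685]
0.05 d [-0.65 -0.01  0.11] rv [-0.    0.05  0.  ]
0.1 d [-1.29 -0.01  0.25] rv [-0.001  0.1    0.   ]
0.155 d [-1.98 -0.02  0.44] rv [-0.001  0.155  0.   ]
```

```bash

python3 -m jog '[-0.65,0,0.11,0,0.05,0,0, -1.3,0,0.25,0,0.1,0,0, -2,0,0.44,0,0.155,0,0, -2,0,0.44,0,0.155,0,0, -2,0,0.44,0,0.155,0,0]' | tail -2; python3 pl.py r 3 92.8 67 116.1 0.155
python3 - <<'E'
from h import *
save(cap('side'),'s5',(210,170,420,350),3)
E
```

```text
force: [-0.1, -0.1, -1.1]
width: 0.0142
now [ 5.8 92.6 68.3] q6 10.7 q5 1.2 F [-0.1 -0.1 -1.1] w 14.2 t 7.33
d cm [ 0.18  0.02 -0.26] rv [ 0.001 -0.001  0.008] rows>=0.1
```

View pics/s5.png

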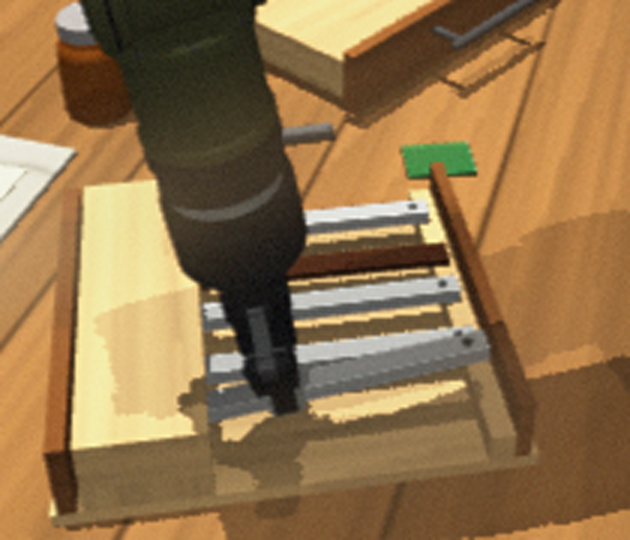

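The bar is tilted, with its near end at (465,340) above the lip. Drawing it out lengthwise.

```bash

python3 -m jog '[0,0,-2.2,0,0,0,0, 0,0,-4.4,0,0,0,0, 0,0,-6.6,0,0,0,0, 0,0,-8.8,0,0,0,0, 0,0,-10.4,0,0,0,0]' | tail -2; python3 pl.py r -110 92.8 220 116.1
python3 - <<'E'
from h import *
save(cap('side'),'s6',(210,170,420,350),3)
E
```

```text
force: [-0.2, -0.2, -0.7]
width: 0.0144
now [-101.8   92.1   84. ] q6 12.7 q5 1.5 F [-0.2 -0.2 -0.7] w 14.4 t 7.8
d cm [-13.3   -0.04  -2.96] rv [ 0.002 -0.159  0.009] rows>=3.3
```

View pics/s6.png

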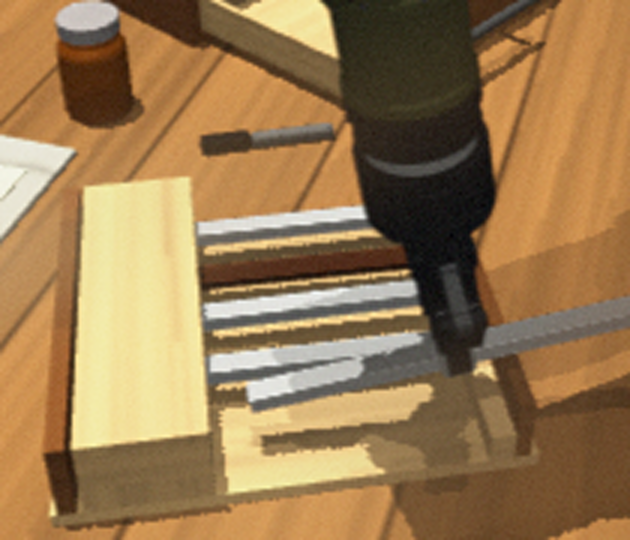

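The far end has cleared the mouth at (255,395). Raising and levelling.

```bash

python3 -m jog '[-4,0,-0.8,0,0,0,0, -8,0,-1.7,0,-0.05,0,0, -12,0,-2.6,0,-0.1,0,0, -13.3,0,-3,0,-0.16,0,0, -13.3,0,-3,0,-0.16,0,0]' | tail -2; python3 pl.py c -161 -1 200 155
```

```text
force: [-1.3, -0.4, -2.3]
width: 0.0143
now [-505.1  381.8  224.7] q6 14.4 q5 -0.5 F [-1.3 -0.4 -2.3] w 14.3 t 8.27
d cm [  2.76 -50.76  -8.41] rv [-0.675  0.004  0.009] rows>=12.4
```

```bash

python3 -m jog '[0,-20,-3.5,-0.2,0,0,0, 0,-20,-3.5,-0.2,0,0,0, 0,-20,-3.5,-0.2,0,0,0, 0,-20,-3.5,-0.2,0,0,0, 0,-20,-3.5,-0.2,0,0,0]' | tail -1; python3 pl.py c -161 -1 150 155
```

```text
width: 0.0142
now [-371.1  227.1  224.1] q6 -22.3 q5 -0.3 F [ 1.2  1.  -0.4] w 14.2 t 8.68
d cm [  7.58 -29.05 -10.73] rv [-0.474  0.001  0.007] rows>=7.6
```

```bash

python3 -m jog '[0,-18,-6.5,-0.3,0,0,0, 0,-18,-6.5,-0.3,0,0,0, 0,-18,-6.5,-0.3,0,0,0, 0,-18,-6.5,-0.3,0,0,0, 0,-18,-6.5,-0.3,0,0,0]' | tail -1; python3 pl.py c -161 -1 150 155
```

```text
width: 0.0139
now [-240.7   84.9  223.2] q6 -63.0 q5 -0.2 F [ 0.5 -0.2 -1.3] w 13.9 t 9.1
d cm [ 7.36 -9.3  -7.07] rv [-0.174 -0.001  0.004] rows>=3.3
```

```bash

python3 -m jog '[3,-10,-9,-0.17,0,0,0, 3,-10,-9,-0.17,0,0,0, 5,-10,-9,-0.17,0,0,0, 5,-10,-9,-0.17,0,0,0, 5,-10,-9,-0.17,0,0,0]' | tail -1; python3 pl.py c -161 -1 100 155
```

```text
width: 0.014
now [-157.7  -25.1  168.5] q6 -86.1 q5 -0.2 F [-0.4  0.5 -1.3] w 14.0 t 9.52
d cm [6.84 0.33 2.44] rv [-0.009 -0.004 -0.002] rows>=1.7
```

```bash

python3 -m jog '[2.5,0.3,2.4,0,0,0,0, 6.8,0.3,2.4,0,0,0,0, 6.8,0.3,2.4,0,0,0,0, 6.8,0.3,2.4,0,0,0,0]' | tail -1; python3 pl.py c -161 -1 44 155
python3 - <<'E'
from h import *
save(cap('scene'),'sc7',(120,150,400,370),2.5);save(cap('wrist'),'w7')
E
```

```text
width: 0.0143
now [-164.9   -1.3   97.4] q6 -83.6 q5 -0.2 F [ 0.6  0.1 -0.7] w 14.3 t 9.85
d cm [ 5.33 -0.45  0.06] rv [-0.008 -0.005 -0.011] rows>=1.3
```

View pics/sc7.png

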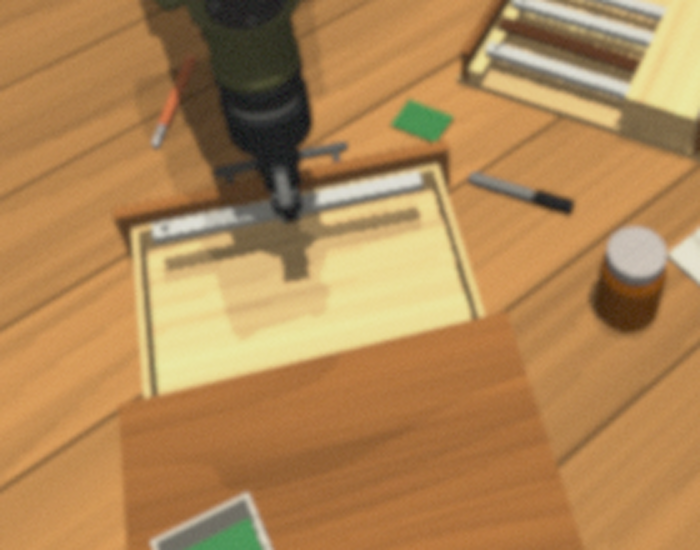

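View pics/w7.png

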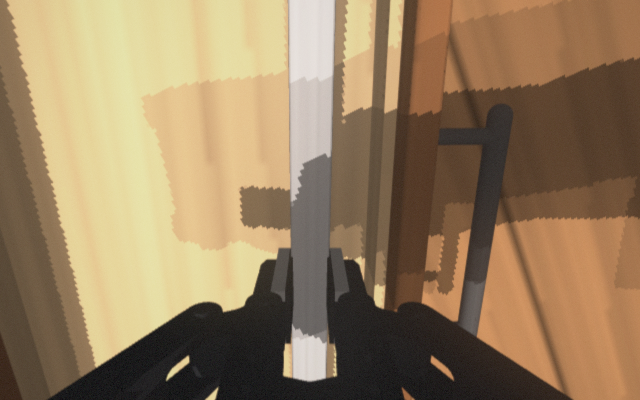

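The bar hangs level over the first slot, parallel to the drawer front. Lowering.

```bash

python3 -m jog '[2.5,-0.4,0,0,0,0,0, 4,-0.4,0,0,0,0,0, 5.2,-0.4,0,0,0,0,0, 5.2,-0.4,0,0,0,0,0]' | tail -2; python3 pl.py c -162 -1 40 155
```

```text
force: [0.1, 0.8, -0.4]
width: 0.0144
now [-156.6   -1.3   49.4] q6 -83.7 q5 -0.2 F [ 0.1  0.8 -0.4] w 14.4 t 10.28
d cm [0.94 0.54 0.03] rv [-0.009 -0.004 -0.002] rows>=0.3
```

```bash

python3 -m jog '[0.4,0.3,0,0,0,0,0, 0.8,0.3,0,0,0,0,0, 0.8,0.3,0,0,0,0,0]' | tail -2; python3 pl.py c -162 -1 40 155; python3 -m jog '[0,0,0,0,0,0,0]' | tail -2;python3 pl.py c -162 -1 40 155
python3 - <<'E'
from h import *
c=cap('wrist');save(c,'w8')
E
```

```text
force: [-1.0, -0.3, -1.3]
width: 0.0141
now [-159.1   -1.2   42.3] q6 -83.7 q5 -0.2 F [-1.  -0.3 -1.3] w 14.1 t 10.53
d cm [0.23 0.29 0.02] rv [-0.009 -0.004 -0.   ] rows>=0.1
force: [0.4, -0.1, -1.1]
width: 0.0142
now [-158.6   -1.2   43.1] q6 -83.7 q5 -0.2 F [ 0.4 -0.1 -1.1] w 14.2 t 10.62
d cm [0.31 0.34 0.02] rv [-0.009 -0.004  0.001] rows>=0.1
```

View pics/w8.png

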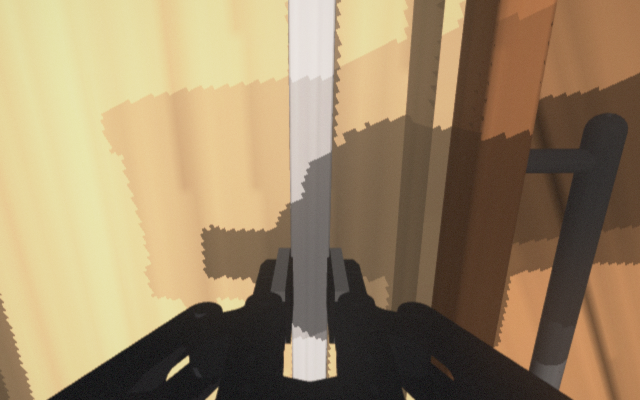

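The bar is parallel to the front wall and just above the floor. Down 2 mm more, then release and rise.

```bash

python3 -m jog '[0.2,0.3,0,0,0,0,0, 0.2,0.3,0,0,0,0,0, 0.2,0.3,0,0,0,0,0.3, 0.2,0.3,0,0,0,0,0.3, 0.2,0.3,0,0,0,0,0.3]' | tail -2;
python3 -m jog '[-2,0,0,0,0,0,0.3, -6,0,0,0,0,0,0.3, -10,0,0,0,0,0,0.3, -14,0,0,0,0,0,0.3, -16,0,0,0,0,0,0.3]' | tail -2;
python3 pl.py r 0 48 200 116.1
python3 - <<'E'
from h import *
c=cap('wrist');save(c,'w9')
P=inv(CO,CY,cloud(c)); f=c['frame'].astype(int)
m=(f.min(-1)>110)&(f.max(-1)-f.min(-1)<40)&(P[...,2]>26)&(P[...,2]<40)&(abs(P[...,1])<150)&(P[...,0]>-200)&(P[...,0]<0)
s=P[m]; print(len(s),np.percentile(s,[2,50,98],axis=0).round(1))
E
```

```text
force: [4.0, -1.4, 2.6]
width: 0.0256
force: [0.6, -0.5, -0.3]
width: 0.0252
now [-193.4 -415.9  207. ] q6 -83.6 q5 -0.2 F [ 0.6 -0.5 -0.3] w 25.2 t 11.5
d cm [ 0.33 24.34 43.98] rv [0.67  0.001 0.011] rows>=12.1
4718 [[-171.2 -127.7   28.6]
 [-162.7  -36.8   30.2]
 [-154.4  120.4   31.6]]
```

View pics/w9.png

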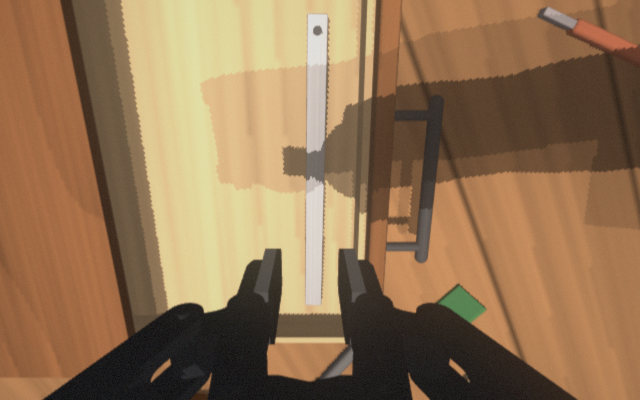

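First bar placed flat (hole end (317,30), other end (313,300)). Next: lane 46.

```bash

python3 -m jog '[0,11,19,0.3,0,0,0.32, 0,11,19,0.3,0,0,0.32, 0,11,19,0.3,0,0,0.32, 0,11,19,0.3,0,0,0.32, 0,11,19,0.3,0,0,0.32]' | tail -1;python3 pl.py r 0 48 200 116.1
```

```text
width: 0.0276
now [-119.  -226.4  206.5] q6 -44.3 q5 -0.5 F [ 1.6 -0.1  0.5] w 27.6 t 11.97
d cm [ 0.38 21.3  21.01] rv [0.369 0.003 0.013] rows>=7.2
```

```bash

python3 -m jog '[0,15,15,0.37,0,0,0.32, 0,15,15,0.37,0,0,0.32, 0,15,15,0.37,0,0,0.32, 0,15,15,0.37,0,0,0.32, 0,15,15,0.37,0,0,0.32]' | tail -1;python3 pl.py r 0 48 180 116.1
```

```text
width: 0.0272
now [-42.  -48.6 204. ] q6 -1.9 q5 -0.7 F [ 0.8 -0.5  0.7] w 27.2 t 12.38
d cm [2.29 9.7  4.17] rv [-0.002  0.003  0.012] rows>=2.6
```

```bash

python3 -m jog '[2.3,9.7,4.2,0,0,0.01,0.32, 2.3,9.7,4.2,0,0,0.01,0.32, 2.3,9.7,4.2,0,0,0.01,0.32, 2.3,9.7,4.2,0,0,0.01,0.32]' | tail -1;python3 pl.py r 0 48 95 116.1
cat > lanes.py <<'E'
from h import *
import sys
c=cap('wrist'); save(c,sys.argv[1]); P=inv(RO,RY,cloud(c)); f=c['frame'].astype(int)
mt=(f.min(-1)>85)&(f.max(-1)-f.min(-1)<40)&(P[...,2]>34)&(P[...,2]<52)&(abs(P[...,0])<150)
b=P[mt]
for L in (-92,-46,0,46,92):
    s=b[(abs(b[:,1]-L)<16)]
    if len(s)>60: print(L,len(s),np.percentile(s[:,1],[5,50,95]).round(1),np.percentile(s[:,0],[1,99]).round(1),np.median(s[:,2]).round(1),'slope',np.polyfit(s[:,0],s[:,1],1)[0].round(3))
E
python3 lanes.py w10
```

```text
width: 0.0275
now [  0.2  52.7 177.3] q6 7.6 q5 -0.0 F [-0.4  0.3  0.1] w 27.5 t 12.72
d cm [ 8.23 -0.47 -0.01] rv [ 0.003 -0.001  0.001] rows>=2.0
-92 5542 [-96.6 -89.4 -82.3] [-126.9   55.4] 40.7 slope -0.002
0 5595 [-7.3 -0.1  6.9] [-129.6   55.8] 40.7 slope 0.008
46 5499 [42.6 50.  56.8] [-129.3   56.3] 40.7 slope 0.001
```

View pics/w10.png

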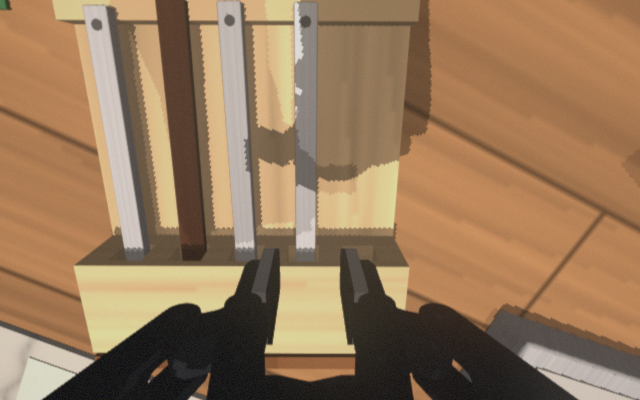

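The lane-46 bar is at column 306, almost exactly between the fingers. Descending.

```bash

python3 -m jog '[3.5,-0.2,0,0,0,0,0.32, 7,-0.2,0,0,0,0,0.32, 10,-0.2,0,0,0,0,0.32, 12,-0.2,0,0,0,0,0.32, 12,-0.2,0,0,0,0,0.32]' | tail -2;python3 pl.py r 0 50 46.5 116.1
python3 - <<'E'
from h import *
save(cap('wrist'),'w11')
E
```

```text
force: [-1.0, -1.1, 0.4]
width: 0.0269
now [-6.3 46.2 53.2] q6 7.2 q5 -0.2 F [-1.  -1.1  0.4] w 26.9 t 13.18
d cm [0.66 0.38 0.64] rv [ 0.001 -0.012  0.004] rows>=0.2
```

View pics/w11.png

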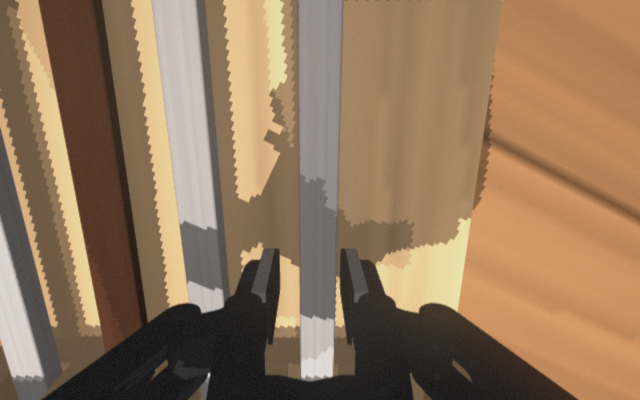

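Bar centre is at column 320 against finger mid 310, so I shift +y by about 2-3 mm, go down 6 mm and close.

```bash

python3 -m jog '[0.4,0.25,0.4,0,-0.01,0,0.32, 0.65,0.25,0.4,0,-0.01,0,0.32, 0.65,0.25,0.4,0,-0.01,0,0.32]' | tail -2;python3 pl.py r 0 50 46.5 116.1
python3 -m jog '[0,0,0,0,0,0,0, 0,0,0,0,0,0,0, 0,0,0,0,0,0,0, 0,0,0,0,0,0,0, 0,0,0,0,0,0,0]' | tail -2;python3 pl.py r 3 50 67 116.1 0.155
```

```text
force: [0.3, -0.4, -0.2]
width: 0.0273
now [ 0.2 48.9 50.1] q6 7.5 q5 -0.2 F [ 0.3 -0.4 -0.2] w 27.3 t 13.48
d cm [ 0.36  0.11 -0.03] rv [0.    0.003 0.004] rows>=0.1
force: [-1.3, -1.1, 7.1]
width: 0.0138
now [ 0.9 48.9 51.4] q6 7.5 q5 -0.2 F [-1.3 -1.1  7.1] w 13.8 t 13.9
d cm [-1.56  0.1   0.22] rv [0.    0.16  0.004] rows>=1.3
```

```bash

python3 -m jog '[-0.65,0,0.11,0,0.05,0,0, -1.3,0,0.25,0,0.1,0,0, -2,0,0.44,0,0.155,0,0, -2,0,0.44,0,0.155,0,0, -2,0,0.44,0,0.155,0,0]' | tail -2; python3 pl.py r 3 50 69 116.1 0.155
python3 - <<'E'
from h import *
save(cap('side'),'s12',(210,170,420,350),3)
E
```

```text
force: [-0.1, -0.2, -3.0]
width: 0.0143
now [ 6.4 49.1 71. ] q6 6.8 q5 0.8 F [-0.1 -0.2 -3. ] w 14.3 t 14.32
d cm [ 0.25  0.09 -0.31] rv [-0.     0.007  0.003] rows>=0.1
```

View pics/s12.png

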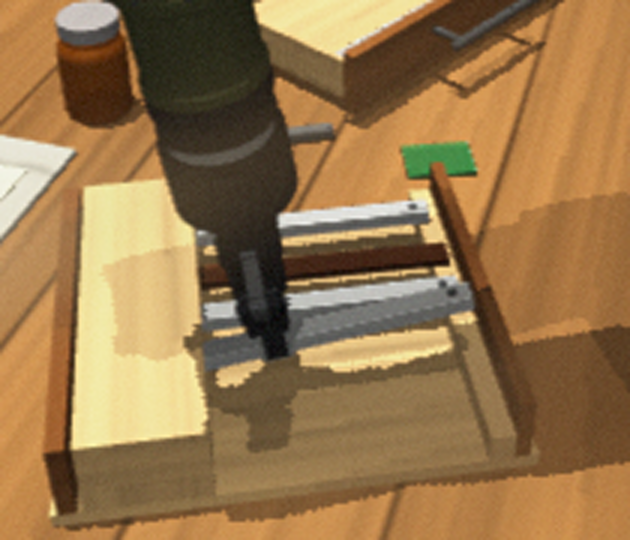

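The near end (455,295) is raised over the lip again. Drawing out, then raising.

```bash

python3 -m jog '[0,0,-2.2,0,0,0,0, 0,0,-4.4,0,0,0,0, 0,0,-6.6,0,0,0,0, 0,0,-8.8,0,0,0,0, 0,0,-10.4,0,0,0,0]' | tail -2; python3 pl.py r -107 50 220 116.1
python3 - <<'E'
from h import *
save(cap('side'),'s13',(210,170,420,350),3)
E
```

```text
force: [-0.2, -0.5, -1.4]
width: 0.014
now [-101.5   48.8   85.8] q6 8.2 q5 1.0 F [-0.2 -0.5 -1.4] w 14.0 t 14.78
d cm [-13.18   0.07  -2.57] rv [ 0.    -0.151  0.004] rows>=3.2
```

View pics/s13.png

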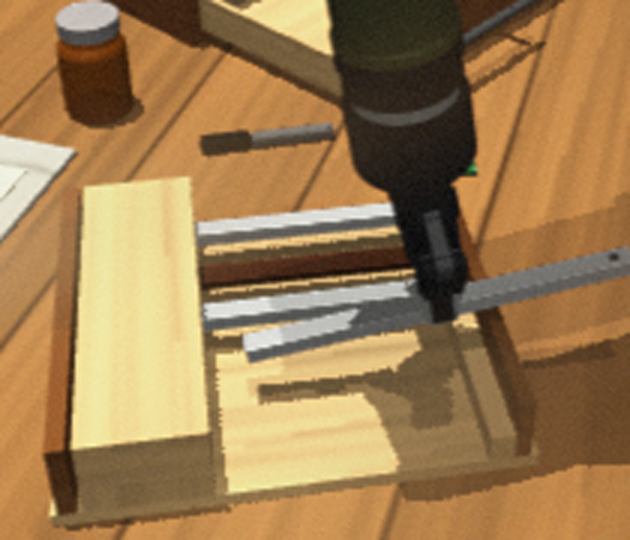

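The far end (245,345) is clear of the mouth. Up and over to the second slot.

```bash

python3 -m jog '[-4,0,-0.8,0,0,0,0, -8,0,-1.6,0,-0.05,0,0, -12,0,-2.4,0,-0.1,0,0, -13.2,0,-2.6,0,-0.15,0,0, -13.2,0,-2.6,0,-0.15,0,0]' | tail -1; python3 -m jog '[0,-20,-3.5,-0.3,0,0,0, 0,-20,-3.5,-0.3,0,0,0, 0,-20,-3.5,-0.3,0,0,0, 0,-20,-3.5,-0.3,0,0,0, 0,-20,-3.5,-0.3,0,0,0]' | tail -1; python3 pl.py c -121 -2 180 155
```

```text
width: 0.0141
width: 0.0142
now [-339.   206.   222.6] q6 -32.8 q5 -0.1 F [ 1.5  0.7 -1.5] w 14.2 t 15.67
d cm [  4.31 -27.91 -11.33] rv [-0.376 -0.001  0.001] rows>=7.3
```

```bash

python3 -m jog '[0,-18,-7.4,-0.37,0,0,0, 0,-18,-7.4,-0.37,0,0,0, 0,-18,-7.4,-0.37,0,0,0, 0,-18,-7.4,-0.37,0,0,0, 0,-18,-7.4,-0.37,0,0,0]' | tail -1; python3 pl.py c -121 -2 160 155
```

```text
width: 0.0141
now [-202.    71.9  220.3] q6 -75.4 q5 -0.1 F [ 0.4  0.6 -2.2] w 14.1 t 16.08
d cm [ 6.02 -8.15 -7.35] rv [-0.004 -0.002 -0.003] rows>=3.0
```

```bash

python3 -m jog '[3,-4,-3.5,0,0,0,0, 6,-8.1,-7.3,0,0,0,0, 6,-8.1,-7.3,0,0,0,0, 6,-8.1,-7.3,0,0,0,0, 6,-8.1,-7.3,0,0,0,0]' | tail -1; python3 pl.py c -121 -2 100 155
python3 -m jog '[3,0,0,0,0,0,0, 5.5,0,0,0,0,0,0, 5.5,0,0,0,0,0,0]' | tail -1; python3 pl.py c -121 -2 44 155
python3 - <<'E'
from h import *
save(cap('scene'),'sc14',(120,150,400,370),2.5);save(cap('wrist'),'w14')
E
```

```text
width: 0.0142
now [-123.1   -3.3  155.5] q6 -84.3 q5 -0.1 F [-0.1  0.8 -1.6] w 14.2 t 16.5
d cm [ 5.55 -0.27  0.15] rv [-0.007 -0.002 -0.011] rows>=1.3
width: 0.0141
now [-129.4   -3.    95.1] q6 -84.3 q5 -0.0 F [-1.5  0.  -2.6] w 14.1 t 16.75
d cm [ 5.09 -0.96  0.12] rv [-0.006 -0.003 -0.023] rows>=1.2
```

View pics/w14.png

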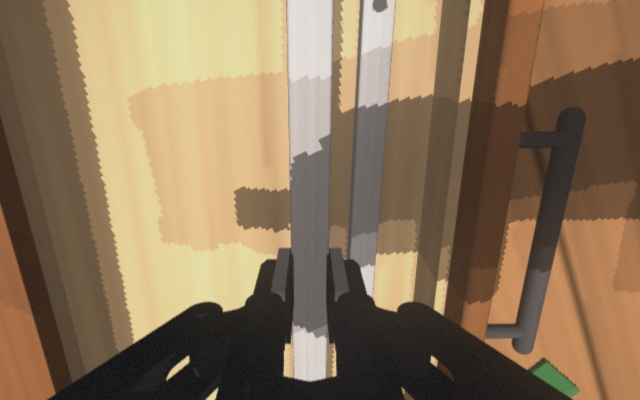

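View pics/sc14.png

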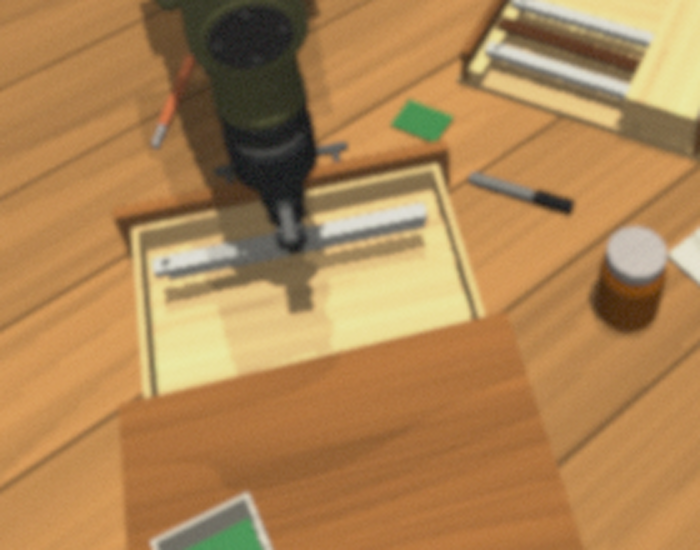

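Bar 2 hangs parallel to bar 1 (columns 290-330 against 350-390). Lowering with a 7 mm shift into the slot.

```bash

python3 -m jog '[2,-0.6,0,0,0,-0.02,0, 3.5,-0.6,0,0,0,-0.02,0, 4.8,-0.6,0,0,0,-0.02,0, 4.8,-0.6,0,0,0,-0.02,0]' | tail -2; python3 pl.py c -121 -2 44 155
python3 -m jog '[0,0,0,0,0,0,0]' | tail -2; python3 pl.py c -121 -2 44 155
```

```text
force: [-0.2, -0.8, -2.1]
width: 0.014
now [-121.6   -2.2   51.4] q6 -84.3 q5 -0.2 F [-0.2 -0.8 -2.1] w 14.0 t 17.18
d cm [ 0.74 -0.06  0.02] rv [-0.005 -0.002  0.003] rows>=0.2
force: [0.3, 0.5, -1.8]
width: 0.0142
now [-121.2   -1.6   52.9] q6 -84.3 q5 -0.2 F [ 0.3  0.5 -1.8] w 14.2 t 17.27
d cm [ 0.89 -0.01 -0.04] rv [-0.004 -0.002  0.004] rows>=0.2
```

```bash

python3 -m jog '[0.5,0,0,0,0,0,0, 0.9,0,0,0,0,0,0, 0.9,0,0,0,0,0,0]' | tail -2; python3 pl.py c -121 -2 41 155
```

```text
force: [-0.6, -0.1, -1.6]
width: 0.0141
now [-120.7   -1.5   44.4] q6 -84.3 q5 -0.2 F [-0.6 -0.1 -1.6] w 14.1 t 17.52
d cm [ 0.34  0.03 -0.05] rv [-0.004 -0.002  0.005] rows>=0.1
```

```bash

python3 -m jog '[0.3,0,0,0,0,0,0, 0.3,0,0,0,0,0,0, 0.3,0,0,0,0,0,0.3, 0.3,0,0,0,0,0,0.3, 0.3,0,0,0,0,0,0.3]' | tail -2;
python3 -m jog '[-2,0,0,0,0,0,0.3, -6,0,0,0,0,0,0.3, -10,0,0,0,0,0,0.3, -14,0,0,0,0,0,0.3, -16,0,0,0,0,0,0.3]' | tail -2;
python3 pl.py r 0 0 200 116.1
cat > dr.py <<'E'
from h import *
import sys
c=cap('wrist');save(c,sys.argv[1])
P=inv(CO,CY,cloud(c)); f=c['frame'].astype(int)
m=(f.min(-1)>75)&(f.max(-1)-f.min(-1)<40)&(P[...,2]>26)&(P[...,2]<44)&(abs(P[...,1])<150)&(P[...,0]>-196)&(P[...,0]<0)
m=cv2.morphologyEx(m.astype(np.uint8),cv2.MORPH_CLOSE,np.ones((5,5)));m=cv2.morphologyEx(m,cv2.MORPH_OPEN,np.ones((5,5)))
k,l,st,_=cv2.connectedComponentsWithStats(m)
for i in range(1,k):
    if st[i,4]>300:
        s=P[(l==i)&(P[...,2]>24)]; print(st[i,4],np.nanpercentile(s,[2,50,98],axis=0).round(1).tolist())
E
python3 dr.py w15
```

```text
force: [0.2, -0.5, -0.0]
width: 0.0255
force: [0.8, -0.5, 0.0]
width: 0.0254
now [-168.9 -447.3  207.2] q6 -84.3 q5 -0.2 F [ 0.8 -0.5  0. ] w 25.4 t 18.35
d cm [ 0.34 24.38 41.14] rv [0.675 0.003 0.013] rows>=11.5
5266 [[-129.1, -129.0, 28.7], [-121.6, -28.7, 30.2], [-114.1, 118.5, 31.6]]
4645 [[-171.2, -128.0, 28.3], [-163.0, -45.5, 30.2], [-154.6, 66.4, 31.6]]
```

View pics/w15.png

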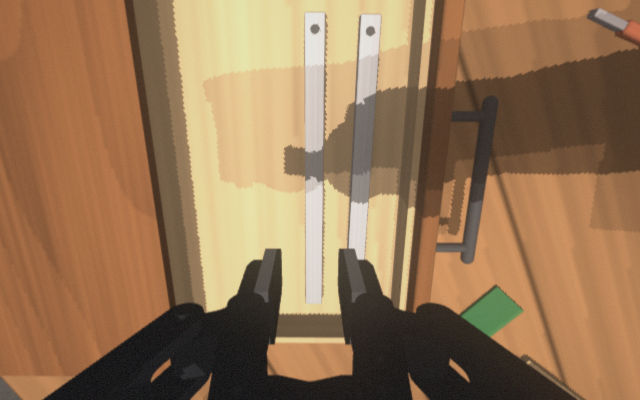

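Two bars lie flat, parallel, 41 mm apart, with tops at 30 mm. Next: lane 0.

```bash

python3 -m jog '[0,11,18,0.33,0,0,0.32, 0,11,18,0.33,0,0,0.32, 0,11,18,0.33,0,0,0.32, 0,11,18,0.33,0,0,0.32, 0,11,18,0.33,0,0,0.32]' | tail -1;python3 pl.py r 0 0 180 116.1
```

```text
width: 0.0271
now [ -97.7 -253.6  207.8] q6 -44.7 q5 -0.5 F [1.1 0.8 0.1] w 27.1 t 18.82
d cm [ 2.5  20.63 17.72] rv [0.344 0.009 0.017] rows>=6.6
```

```bash

python3 -m jog '[0,15,13,0.34,0,0,0.32, 0,15,13,0.34,0,0,0.32, 0,15,13,0.34,0,0,0.32, 0,15,13,0.34,0,0,0.32, 0,15,13,0.34,0,0,0.32]' | tail -1;python3 pl.py r 0 0 180 116.1
```

```text
width: 0.0275
now [-26.4 -69.1 205.8] q6 -4.2 q5 -0.8 F [ 0.2 -0.9  0.2] w 27.5 t 19.23
d cm [2.5  6.94 2.63] rv [0.003 0.012 0.015] rows>=1.9
```

```bash

python3 -m jog '[2.5,6.9,2.6,0,0,0.015,0.32, 2.5,6.9,2.6,0,0,0.015,0.32, 2.5,6.9,2.6,0,0,0.015,0.32, 2.5,6.9,2.6,0,0,0.015,0.32]' | tail -1;python3 pl.py r 0 0 95 116.1
python3 lanes.py w16
```

```text
width: 0.0272
now [ -0.7   1.3 178.8] q6 2.4 q5 -0.1 F [ 0.2 -0.5  0.8] w 27.2 t 19.57
d cm [ 8.38 -0.13 -0.02] rv [0.007 0.01  0.001] rows>=2.0
-92 5357 [-96.6 -89.5 -82.5] [-126.9   55.3] 40.7 slope -0.002
0 5487 [-7.4 -0.3  6.8] [-129.9   55.9] 40.7 slope 0.008
```

View pics/w16.png

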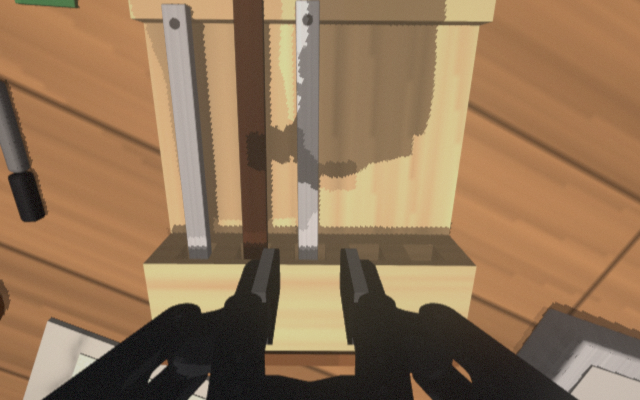

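The lane-0 bar is at column 308, with the lath to its left at column 252 and 8 mm of finger clearance. Descending.

```bash

python3 -m jog '[3.5,0,0,0,0.01,0,0.32, 7,0,0,0,0.01,0,0.32, 10,0,0.2,0,0.01,0,0.32, 12,0.1,0.3,0,0.01,0,0.32, 12,0.1,0.3,0,0.01,0,0.32]' | tail -2;python3 pl.py r 0 0 46.5 116.1
python3 - <<'E'
from h import *
save(cap('wrist'),'w17')
E
```

```text
force: [-0.3, 0.5, -0.0]
width: 0.0276
now [-0.2 -0.9 55.6] q6 2.4 q5 -0.1 F [-0.3  0.5 -0. ] w 27.6 t 20.03
d cm [0.91 0.09 0.03] rv [ 0.002 -0.008  0.002] rows>=0.2
```

View pics/w17.png

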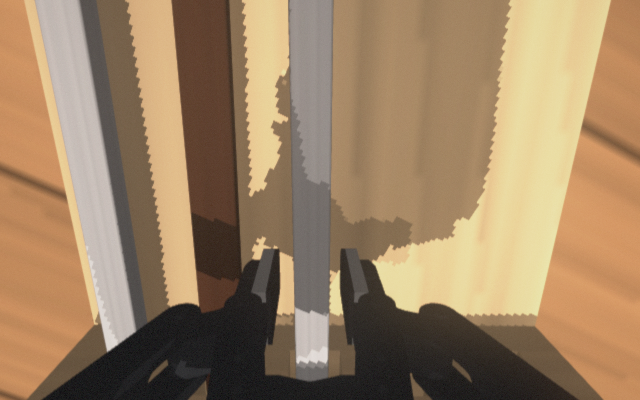

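The bar (columns 292-330) is centred between the fingers. Down 8 mm and close.

```bash

python3 -m jog '[0.4,0.05,0,0,0,0,0.32, 0.8,0.05,0,0,0,0,0.32, 0.8,0.05,0,0,0,0,0.32]' | tail -2;python3 pl.py r 0 0 46.5 116.1
python3 -m jog '[0,0,0,0,0,0,0, 0,0,0,0,0,0,0, 0,0,0,0,0,0,0, 0,0,0,0,0,0,0, 0,0,0,0,0,0,0]' | tail -2;python3 pl.py r 3 0 67 116.1 0.155
```

```text
force: [-0.6, -1.8, 0.8]
width: 0.0274
now [ 1.8 -0.7 50.9] q6 2.5 q5 -0.1 F [-0.6 -1.8  0.8] w 27.4 t 20.33
d cm [ 0.44  0.07 -0.17] rv [ 0.002 -0.003  0.002] rows>=0.1
force: [-0.8, -1.3, 6.1]
width: 0.0137
now [ 2.4 -0.9 52.2] q6 2.5 q5 -0.1 F [-0.8 -1.3  6.1] w 13.7 t 20.75
d cm [-1.48  0.09  0.05] rv [0.001 0.154 0.002] rows>=1.2
```

```bash

python3 -m jog '[-0.65,0,0.11,0,0.05,0,0, -1.3,0,0.25,0,0.1,0,0, -2,0,0.44,0,0.155,0,0, -2,0,0.44,0,0.155,0,0, -2,0,0.44,0,0.155,0,0]' | tail -2; python3 pl.py r 3 0 69 116.1 0.155
python3 - <<'E'
from h import *
save(cap('side'),'s18',(210,170,420,350),3)
E
```

```text
force: [-0.5, 0.3, -1.1]
width: 0.0141
now [ 8.  -0.7 71.7] q6 2.3 q5 0.2 F [-0.5  0.3 -1.1] w 14.1 t 21.17
d cm [ 0.35  0.07 -0.46] rv [0.001 0.001 0.002] rows>=0.1
```

View pics/s18.png

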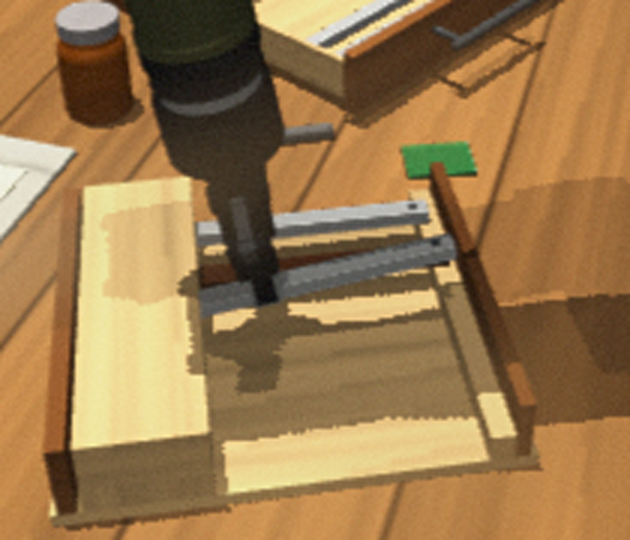

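The near end (440,250) is up over the lip. Drawing out.

```bash

python3 -m jog '[0,0,-2.2,0,0,0,0, 0,0,-4.4,0,0,0,0, 0,0,-6.6,0,0,0,0, 0,0,-8.8,0,0,0,0, 0,0,-10.4,0,0,0,0]' | tail -2; python3 pl.py r -107 0 220 116.1
python3 - <<'E'
from h import *
save(cap('side'),'s19',(210,170,420,350),3)
E
```

```text
force: [-0.9, 0.2, -1.3]
width: 0.014
now [-99.8  -0.9  87.2] q6 2.7 q5 0.3 F [-0.9  0.2 -1.3] w 14.0 t 21.63
d cm [-13.     0.07  -2.8 ] rv [ 0.002 -0.158  0.002] rows>=3.2
```

View pics/s19.png

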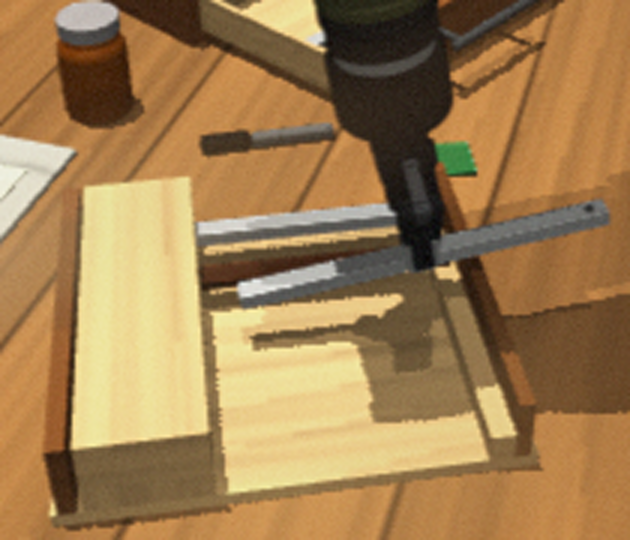

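The far end (240,290) is clear. Up and over to slot 3 (chest x -80).

```bash

python3 -m jog '[-4,0,-0.8,0,0,0,0, -8,0,-1.6,0,-0.05,0,0, -12,0,-2.5,0,-0.1,0,0, -13,0,-2.8,0,-0.155,0,0, -13,0,-2.8,0,-0.155,0,0]' | tail -1; python3 -m jog '[0,-19,-3,-0.33,0,0,0, 0,-19,-3,-0.33,0,0,0, 0,-19,-3,-0.33,0,0,0, 0,-19,-3,-0.33,0,0,0, 0,-19,-3,-0.33,0,0,0]' | tail -1; python3 pl.py c -80 -2 180 155
```

```text
width: 0.014
width: 0.0139
now [-301.5  181.3  222.1] q6 -39.7 q5 -0.0 F [ 0.2  0.9 -0.6] w 13.9 t 22.52
d cm [  4.22 -27.04  -9.77] rv [-0.345 -0.001 -0.001] rows>=7.0
```

```bash

python3 -m jog '[0,-18,-6.5,-0.34,0,0,0, 0,-18,-6.5,-0.34,0,0,0, 0,-18,-6.5,-0.34,0,0,0, 0,-18,-6.5,-0.34,0,0,0, 0,-18,-6.5,-0.34,0,0,0]' | tail -1; python3 pl.py c -80 -2 160 155
```

```text
width: 0.0143
now [-153.5   57.   219.2] q6 -78.1 q5 -0.1 F [ 0.7 -0.1 -1.1] w 14.3 t 22.93
d cm [ 5.9  -7.41 -5.84] rv [-0.006 -0.002 -0.005] rows>=2.7
```

```bash

python3 -m jog '[3,-3.7,-3,0,0,0,0, 5.9,-7.4,-5.8,0,0,0,0, 5.9,-7.4,-5.8,0,0,0,0, 5.9,-7.4,-5.8,0,0,0,0, 5.9,-7.4,-5.8,0,0,0,0]' | tail -1; python3 pl.py c -80 -2 100 155
python3 -m jog '[2.5,0,0,0,0,0,0, 5,0,0,0,0,0,0, 5,0,0,0,0,0,0]' | tail -1; python3 pl.py c -80 -2 44 155
python3 - <<'E'
from h import *
save(cap('scene'),'sc20',(120,150,400,370),2.5);save(cap('wrist'),'w20')
E
```

```text
width: 0.0139
now [-81.8  -2.9 155.5] q6 -84.6 q5 -0.1 F [-0.2  1.7 -1.5] w 13.9 t 23.35
d cm [ 5.54 -0.25  0.1 ] rv [-0.008 -0.003 -0.013] rows>=1.3
width: 0.0139
now [-87.6  -2.5 100.2] q6 -84.6 q5 -0.1 F [-1.   1.2 -2.6] w 13.9 t 23.6
d cm [ 5.6  -0.9   0.07] rv [-0.007 -0.003 -0.024] rows>=1.4
```

View pics/w20.png

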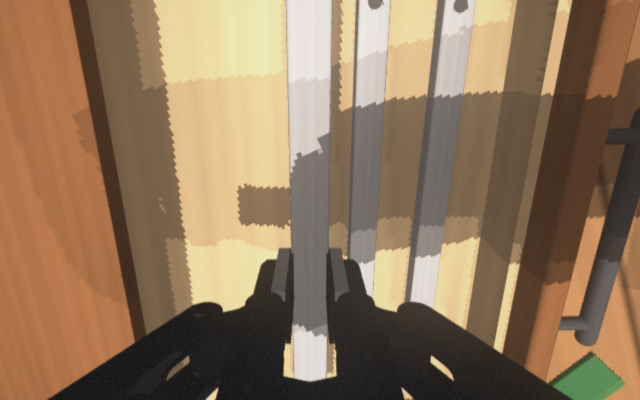

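View pics/sc20.png

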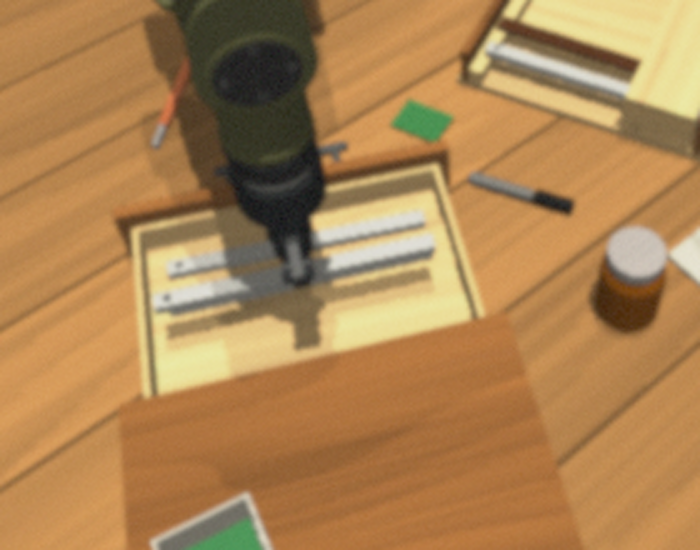

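Same picture as before: bar 3 hangs parallel to the two placed ones. Lowering with the same kind of correction.

```bash

python3 -m jog '[2,-0.6,0,0,0,-0.02,0, 3.5,-0.6,0,0,0,-0.02,0, 5,-0.6,0,0,0,-0.02,0, 5,-0.6,0,0,0,-0.02,0]' | tail -2; python3 -m jog '[0,0,0,0,0,0,0]' | tail -2; python3 pl.py c -80 -2 42 155
```

```text
force: [-1.4, 0.8, -1.9]
width: 0.0142
force: [-0.4, 0.0, -1.0]
width: 0.0139
now [-80.2  -1.4  55.4] q6 -84.6 q5 -0.2 F [-0.4  0.  -1. ] w 13.9 t 24.12
d cm [ 1.34 -0.02 -0.05] rv [-0.005 -0.003  0.002] rows>=0.3
```

```bash

python3 -m jog '[0.5,0,0,0,0,0,0, 1.1,0,0,0,0,0,0, 1.1,0,0,0,0,0,0]' | tail -2; python3 pl.py c -80 -2 41 155
```

```text
force: [-0.8, 0.1, -2.2]
width: 0.014
now [-80.   -1.3  44.6] q6 -84.6 q5 -0.2 F [-0.8  0.1 -2.2] w 14.0 t 24.37
d cm [ 0.36  0.   -0.07] rv [-0.005 -0.003  0.003] rows>=0.1
```

```bash

python3 -m jog '[0.3,0,0,0,0,0,0, 0.3,0,0,0,0,0,0, 0.3,0,0,0,0,0,0.3, 0.3,0,0,0,0,0,0.3, 0.3,0,0,0,0,0,0.3]' | tail -2;
python3 -m jog '[-2,0,0,0,0,0,0.3, -6,0,0,0,0,0,0.3, -10,0,0,0,0,0,0.3, -14,0,0,0,0,0,0.3, -16,0,0,0,0,0,0.3]' | tail -2;
python3 pl.py r 0 -91 180 116.1
python3 dr.py w21
```

```text
force: [-0.7, 0.5, -0.3]
width: 0.0257
force: [1.5, -0.4, 0.6]
width: 0.0255
now [-142.9 -479.   207.6] q6 -84.6 q5 -0.2 F [ 1.5 -0.4  0.6] w 25.5 t 25.2
d cm [ 2.46 21.42 35.39] rv [0.674 0.002 0.011] rows>=9.9
5299 [[-88.1, -130.9, 28.7], [-80.9, -30.0, 30.2], [-73.1, 116.8, 31.6]]
4682 [[-129.0, -129.3, 28.2], [-121.2, -46.0, 30.1], [-113.4, 66.8, 31.7]]
5627 [[-171.0, -127.1, 27.0], [-162.1, -27.0, 30.1], [-153.5, 117.2, 31.6]]
```

View pics/w21.png

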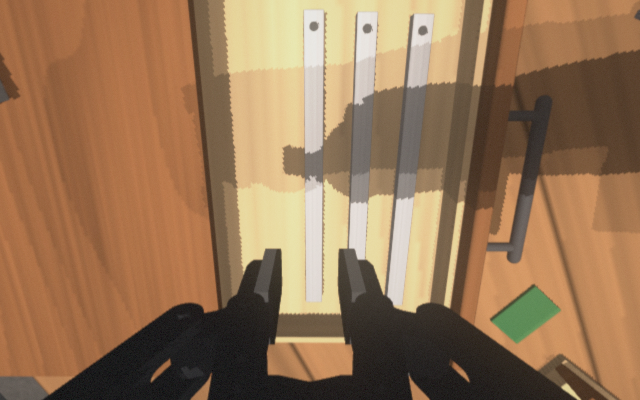

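Three bars lie flat side by side. Last one: lane -92.

```bash

python3 -m jog '[0,11,17,0.34,0,0,0.32, 0,11,17,0.34,0,0,0.32, 0,11,17,0.34,0,0,0.32, 0,11,17,0.34,0,0,0.32, 0,11,17,0.34,0,0,0.32]' | tail -1;python3 pl.py r 0 -91 180 116.1
```

```text
width: 0.0274
now [ -77.5 -286.   208.6] q6 -46.3 q5 -0.4 F [-0.8  1.3 -0.6] w 27.4 t 25.67
d cm [ 2.67 15.92 13.7 ] rv [0.334 0.007 0.014] rows>=5.1
```

```bash

python3 -m jog '[0,13,11,0.33,0,0,0.32, 0,13,11,0.33,0,0,0.32, 0,13,11,0.33,0,0,0.32, 0,13,11,0.33,0,0,0.32, 0,13,11,0.33,0,0,0.32]' | tail -1;python3 pl.py r 0 -91 180 116.1
```

```text
width: 0.0273
now [ -14.7 -122.1  206.9] q6 -9.9 q5 -0.5 F [ 1.  -0.7  0.8] w 27.3 t 26.08
d cm [2.68 3.13 1.47] rv [0.009 0.01  0.011] rows>=1.0
```

```bash

python3 -m jog '[2.7,3.1,1.5,0,0.01,0.01,0.32, 2.7,3.1,1.5,0,0.01,0.01,0.32, 2.7,3.1,1.5,0,0.01,0.01,0.32]' | tail -1;python3 pl.py r 0 -90 95 116.1
python3 lanes.py w22
```

```text
width: 0.0275
now [ -0.4 -89.7 177.7] q6 -6.9 q5 -0.0 F [-0.2 -0.5 -0.4] w 27.5 t 26.33
d cm [ 8.27 -0.03  0.07] rv [ 0.012 -0.004  0.   ] rows>=2.0
-92 5405 [-96.8 -89.8 -82.7] [-126.9   56.4] 40.7 slope -0.002
```

View pics/w22.png

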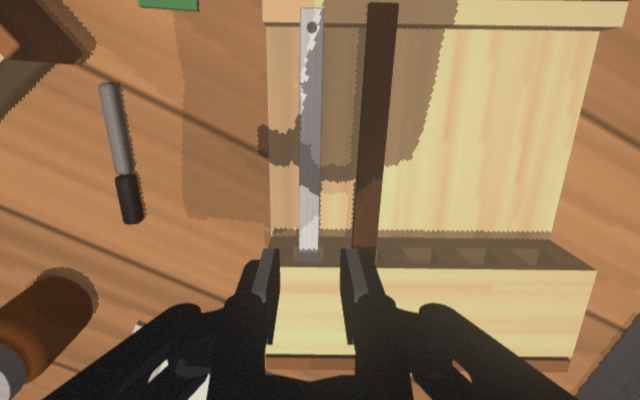

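The last bar is at column 311, with the lath at 372 and finger clearance of about 8 mm. Descending.

```bash

python3 -m jog '[3.5,0,0,0.01,0,0,0.32, 7,0,0,0.01,0,0,0.32, 10,0,0.2,0.01,0,0,0.32, 12,0,0.3,0.01,0,0,0.32, 12,0,0.3,0.01,0,0,0.32]' | tail -2;python3 pl.py r 0 -90 46.5 116.1
python3 - <<'E'
from h import *
save(cap('wrist'),'w23')
E
```

```text
force: [0.3, -1.4, 0.6]
width: 0.0273
now [ -1.4 -92.4  55. ] q6 -6.4 q5 -0.1 F [ 0.3 -1.4  0.6] w 27.3 t 26.8
d cm [0.85 0.24 0.15] rv [-0.002 -0.01   0.001] rows>=0.2
```

View pics/w23.png

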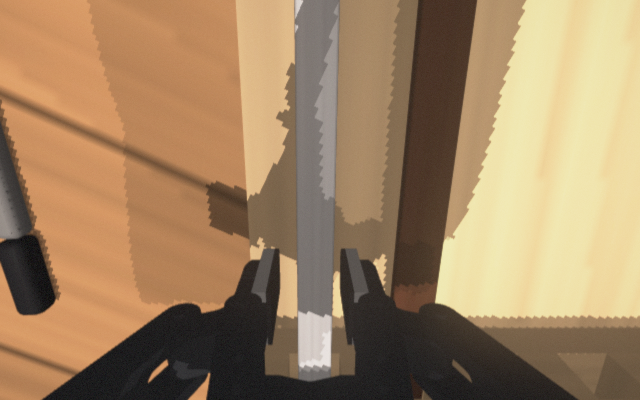

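The bar (columns 297-337, centre 316) is between the fingers. Shift +1 mm, down 8 mm, close.

```bash

python3 -m jog '[0.4,0.12,0.1,0,-0.01,0,0.32, 0.8,0.12,0.1,0,-0.01,0,0.32, 0.8,0.12,0.1,0,-0.01,0,0.32]' | tail -2;python3 pl.py r 0 -90 46.5 116.1
python3 -m jog '[0,0,0,0,0,0,0, 0,0,0,0,0,0,0, 0,0,0,0,0,0,0, 0,0,0,0,0,0,0, 0,0,0,0,0,0,0]' | tail -2;python3 pl.py r 3 -90 67 116.1 0.155
```

```text
force: [0.2, 0.2, 0.3]
width: 0.0275
now [  1.5 -91.8  50.3] q6 -6.3 q5 -0.0 F [0.2 0.2 0.3] w 27.5 t 27.1
d cm [ 0.38  0.18 -0.15] rv [-0.002  0.005  0.001] rows>=0.1
force: [-1.3, -1.0, 6.4]
width: 0.0141
now [  2.  -91.9  51.6] q6 -6.3 q5 -0.1 F [-1.3 -1.   6.4] w 14.1 t 27.52
d cm [-1.54  0.19  0.11] rv [-0.002  0.161  0.002] rows>=1.3
```

```bash

python3 -m jog '[-0.65,0,0.11,0,0.05,0,0, -1.3,0,0.25,0,0.1,0,0, -2,0,0.44,0,0.155,0,0, -2,0,0.44,0,0.155,0,0, -2,0,0.44,0,0.155,0,0]' | tail -2; python3 pl.py r 3 -90 69 116.1 0.155
python3 - <<'E'
from h import *
save(cap('side'),'s24',(210,170,420,350),3)
E
```

```text
force: [0.6, 0.3, -1.2]
width: 0.0139
now [  7.2 -91.8  71.1] q6 -5.7 q5 -1.0 F [ 0.6  0.3 -1.2] w 13.9 t 27.93
d cm [ 0.27  0.18 -0.38] rv [-0.002  0.008  0.002] rows>=0.1
```

View pics/s24.png

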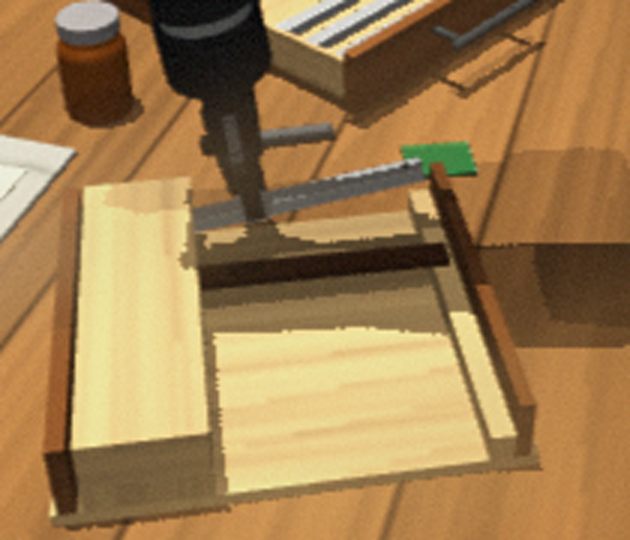

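The near end (412,170) is lifted. Drawing out.

```bash

python3 -m jog '[0,0,-2.2,0,0,0,0, 0,0,-4.4,0,0,0,0, 0,0,-6.6,0,0,0,0, 0,0,-8.8,0,0,0,0, 0,0,-10.4,0,0,0,0]' | tail -2; python3 pl.py r -107 -91 220 116.1
python3 - <<'E'
from h import *
save(cap('side'),'s25',(210,150,420,330),3)
E
```

```text
force: [-0.2, -1.5, -1.1]
width: 0.0139
now [-99.6 -91.4  86. ] q6 -6.8 q5 -1.1 F [-0.2 -1.5 -1.1] w 13.9 t 28.4
d cm [-1.315e+01  1.000e-02 -2.720e+00] rv [-0.002 -0.148  0.002] rows>=3.2
```

View pics/s25.png

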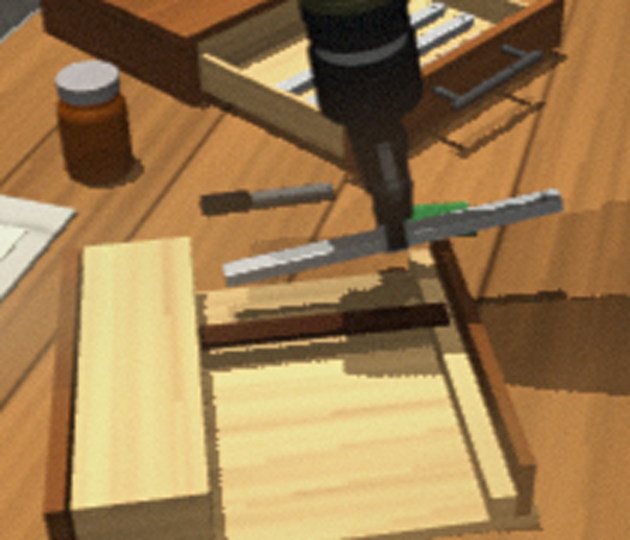

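Clear of the mouth, far end at (230,270). Up and over to slot 4 (chest x -39).

```bash

python3 -m jog '[-4,0,-0.8,0,0,0,0, -8,0,-1.6,0,-0.05,0,0, -12,0,-2.5,0,-0.1,0,0, -13.1,0,-2.7,0,-0.15,0,0, -13.1,0,-2.7,0,-0.15,0,0]' | tail -1; python3 -m jog '[0,-17,-1.5,-0.35,0,0,0, 0,-17,-1.5,-0.35,0,0,0, 0,-17,-1.5,-0.35,0,0,0, 0,-17,-1.5,-0.35,0,0,0, 0,-17,-1.5,-0.35,0,0,0]' | tail -1; python3 pl.py c -39 -2 180 155
```

```text
width: 0.0141
width: 0.0142
now [-234.4  147.3  222. ] q6 -47.5 q5 -0.1 F [ 1.  -0.1 -1.7] w 14.2 t 29.28
d cm [  4.3  -23.33  -7.74] rv [-0.333  0.003  0.006] rows>=6.0
```

```bash

python3 -m jog '[0,-17,-5.5,-0.33,0,0,0, 0,-17,-5.5,-0.33,0,0,0, 0,-17,-5.5,-0.33,0,0,0, 0,-17,-5.5,-0.33,0,0,0, 0,-17,-5.5,-0.33,0,0,0]' | tail -1; python3 pl.py c -39 -2 160 155
```

```text
width: 0.0141
now [-88.8  36.3 219.3] q6 -81.1 q5 -0.1 F [ 0.2  0.3 -1.1] w 14.1 t 29.7
d cm [ 5.96 -4.98 -3.79] rv [-0.006 -0.     0.005] rows>=2.1
```

```bash

python3 -m jog '[3,-2.5,-2,0,0,0,0, 6,-5,-3.8,0,0,0,0, 6,-5,-3.8,0,0,0,0, 6,-5,-3.8,0,0,0,0]' | tail -1; python3 pl.py c -39 -2 110 155
python3 -m jog '[2.5,-0.1,0,0,0,0,0, 4,-0.2,0,0,0,0,0, 4,-0.2,0,0,0,0,0]' | tail -1; python3 pl.py c -39 -2 44 155
python3 - <<'E'
from h import *
save(cap('scene'),'sc26',(120,150,400,370),2.5);save(cap('wrist'),'w26')
E
```

```text
width: 0.0137
now [-40.5  -4.  153. ] q6 -85.0 q5 -0.1 F [-0.9  0.3 -2. ] w 13.7 t 30.03
d cm [ 4.3  -0.17  0.2 ] rv [-0.009 -0.002 -0.005] rows>=1.0
width: 0.014
now [-42.6  -3.4 108.7] q6 -85.0 q5 -0.0 F [ 0.1  0.1 -1.4] w 14.0 t 30.28
d cm [ 6.46 -0.45  0.16] rv [-0.008 -0.002 -0.014] rows>=1.6
```

View pics/w26.png

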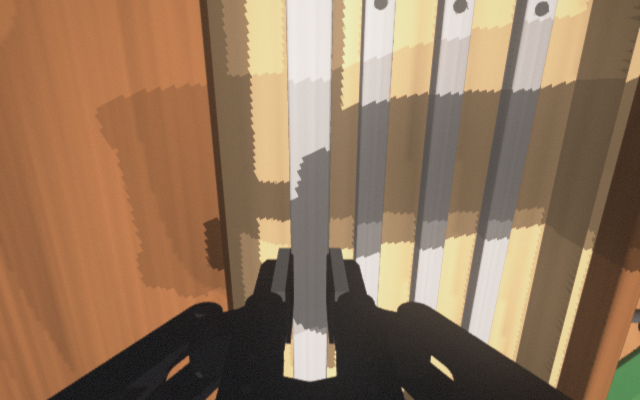

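View pics/sc26.png

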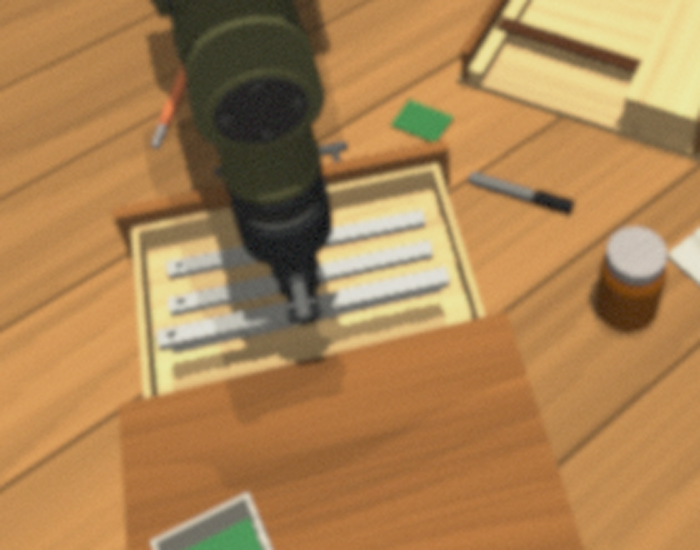

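Bar 4 hangs over the last slot, parallel to the others. Lowering, aiming 2 mm short of the chest edge and watching the force.

```bash

python3 -m jog '[2,-0.15,0,0,0,-0.015,0, 3.5,-0.2,0,0,0,-0.015,0, 5,-0.2,0,0,0,-0.015,0, 5,-0.2,0,0,0,-0.015,0]' | tail -2; python3 -m jog '[0,0,0,0,0,0,0]' | tail -2; python3 pl.py c -41 -2 42 155
```

```text
force: [-1.1, 0.7, -2.1]
width: 0.0139
force: [0.3, -0.6, -0.5]
width: 0.0141
now [-39.6  -2.2  63.2] q6 -84.9 q5 -0.1 F [ 0.3 -0.6 -0.5] w 14.1 t 30.8
d cm [2.12 0.16 0.02] rv [-0.006 -0.001  0.006] rows>=0.5
```

```bash

python3 -m jog '[0.6,0.1,0,0,0,0,0, 1.2,0.1,0,0,0,0,0, 1.7,0.1,0,0,0,0,0, 1.7,0.1,0,0,0,0,0]' | tail -2; python3 pl.py c -41 -2 41 155
```

```text
force: [-1.7, -0.0, -1.6]
width: 0.0137
now [-41.3  -2.1  45.7] q6 -84.9 q5 -0.1 F [-1.7 -0.  -1.6] w 13.7 t 31.13
d cm [ 0.47 -0.03  0.01] rv [-0.006 -0.001  0.005] rows>=0.1
```

```bash

python3 -m jog '[0.4,0,0,0,0,0,0, 0.4,0,0,0,0,0,0, 0.4,0,0,0,0,0,0.28, 0.4,0,0,0,0,0,0.28, 0.4,0,0,0,0,0,0.28]' | tail -2;
python3 -m jog '[-2,0,0,0,0,0,0.28, -6,0,0,0,0,0,0.28, -10,0,0,0,0,0,0.28, -14,0,0,0,0,0,0.28, -16,0,0,0,0,0,0.28]' | tail -2;
python3 pl.py c -251 0 150 155
python3 dr.py w27; python3 - <<'E'
from h import *
save(cap('scene'),'sc27',(120,150,400,370),2.5)
E
```

```text
force: [-12.0, 6.3, 4.1]
width: 0.0239
force: [0.7, 0.1, 0.2]
width: 0.0237
now [-44.2  -1.9 206.5] q6 -84.9 q5 -0.1 F [0.7 0.1 0.2] w 23.7 t 31.97
d cm [ 5.64 20.68  0.06] rv [-0.006 -0.001  0.001] rows>=5.1
4620 [[-89.3, -131.5, 28.4], [-81.4, -49.6, 30.2], [-73.7, 60.3, 31.7]]
5569 [[-128.7, -129.3, 27.2], [-120.7, -30.0, 30.1], [-113.2, 112.9, 31.7]]
5309 [[-55.2, -128.4, 28.8], [-47.4, -27.0, 30.2], [-39.7, 119.7, 31.7]]
5747 [[-170.7, -127.0, 26.7], [-161.7, -27.1, 30.1], [-153.2, 117.4, 31.6]]
```

View pics/w27.png

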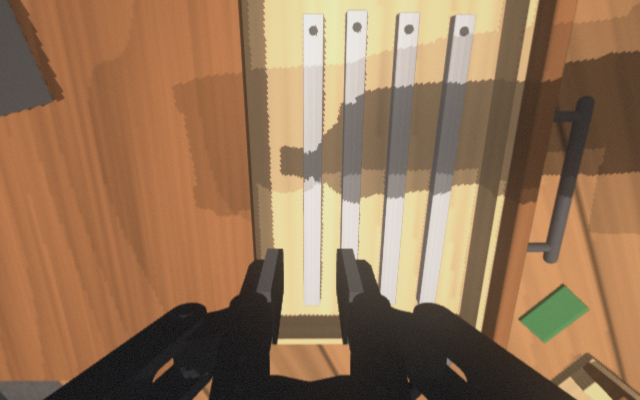

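View pics/sc27.png

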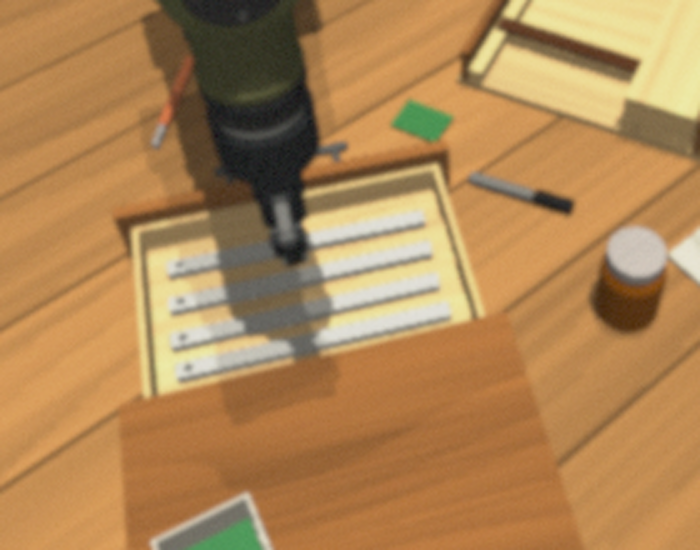

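All four bars lie flat side by side (tops at 30 mm, x about -162, -121, -81 and -47). On release the linkage brushed the chest edge with about 13 N, which moved the last bar 6 mm; that is harmless. Now back to the handle.

```bash

python3 -m jog '[0,5,0,0,0,0,0.4, 0,10,0,0,0,0,0.4, 0,15,0,0,0,0,0.4, 0,19,0,0,0,0,0.4, 0,20.7,0,0,0,0,0.4]' | tail -1
python3 -m jog '[0,0,0,0,0,0,0.4, 3,0,0,0,0,0,0.4, 5.6,0,0,0,0,0,0.4, 5.6,0,0,0,0,0,0.4]' | tail -1
python3 pl.py c -251 0 54 155
python3 - <<'E'
from h import *
c=cap('wrist'); save(c,'w28'); P=inv(CO,CY,cloud(c))
h=P[(P[...,2]>50)&(P[...,2]<63)&(P[...,0]<-235)&(P[...,0]>-290)&(abs(P[...,1])<75)]; print(np.median(h,0).round(1),len(h))
E
```

```text
width: 0.0345
width: 0.0343
now [-257.4   -1.3  144.1] q6 -82.6 q5 -0.1 F [-0.1  0.6 -0.5] w 34.3 t 32.82
d cm [ 9.   -0.7   0.16] rv [-0.006 -0.002 -0.007] rows>=2.2
[-253.6  -12.8   56.6] 4009
```

View pics/w28.png

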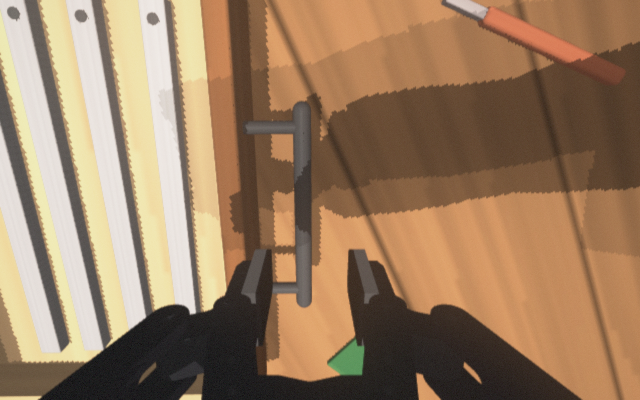

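The handle is at column 303, between the fingers (mid 310). Descend with a 4 mm shift, then pinch.

```bash

python3 -m jog '[3,-0.4,0.1,0,0,0,0.4, 6,-0.4,0.1,0,0,0,0.4, 8.8,-0.4,0.1,0,0,0,0.4, 8.8,-0.4,0.1,0,0,0,0.4, 8.8,-0.4,0.1,0,0,0,0.2]' | tail -3
python3 -m jog '[0,0,0,0,0,0,0, 0,0,0,0,0,0,0, 0,0,0,0,0,0,0, 0,0,0,0,0,0,0]' | tail -3
python3 pl.py c -40 0 57 155
```

```text
tool_rot: [104.6, 89.5, 169.2]
force: [0.1, -0.6, -0.1]
width: 0.0235
tool_rot: [109.5, 89.7, 174.1]
force: [-1.2, -0.5, 4.8]
width: 0.0091
now [-251.7   -0.4   59.5] q6 -82.6 q5 -0.1 F [-1.2 -0.5  4.8] w 9.1 t 33.62
d cm [  0.14 -21.17   0.17] rv [-0.007 -0.002 -0.005] rows>=5.1
```

Gripped. Pushing shut at about 0.2 m/s.

```bash

python3 -m jog '[0,-1,0,0,0,0,0, 0,-2.5,0,0,0,0,0, 0,-4,0,0,0,0,0, 0,-5.7,0,0,0,0,0, 0,-7.4,0,0,0,0,0]' | tail -2
python3 -m jog '[0,-1.7,0,0,0,0,0, 0,-3.4,0,0,0,0,0, 0,-5.1,0,0,0,0,0, 0,-6.6,0,0,0,0,0, 0,-8,0,0,0,0,0]' | tail -2
python3 pl.py c -40 0 57 155
python3 - <<'E'
from h import *
save(cap('scene'),'sc29',(120,150,400,370),2.5)
E
```

```text
force: [-1.5, 3.3, 1.2]
width: 0.0088
force: [-1.2, 1.8, 0.8]
width: 0.0089
now [-97.8  -0.5  59.6] q6 -84.5 q5 0.1 F [-1.2  1.8  0.8] w 8.9 t 34.45
d cm [ 0.21 -5.78  0.08] rv [-0.006  0.    -0.007] rows>=1.4
```

View pics/sc29.png

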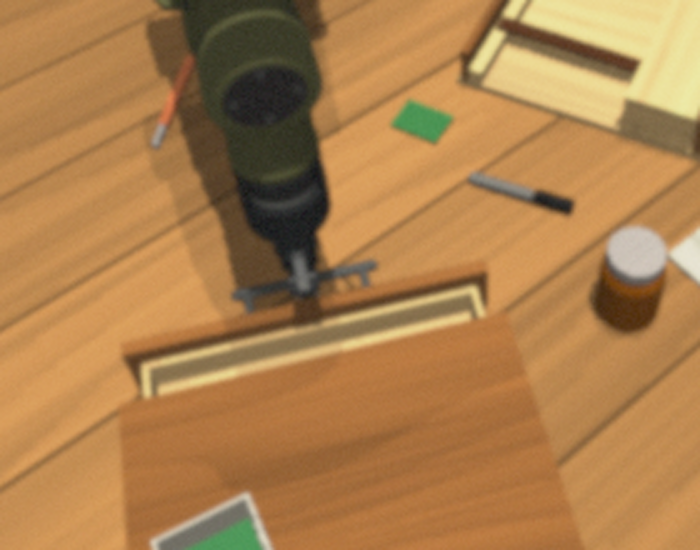

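```bash

python3 -m jog '[0,-1.6,0,0,0,0,0, 0,-3.2,0,0,0,0,0, 0,-4.6,0,0,0,0,0, 0,-5.3,0,0,0,0,0, 0,-5.7,0,0,0,0,0]' | tail -2
python3 -m jog '[0,0,0,0,0,0,0, 0,-0.2,0,0,0,0,0, 0,-0.2,0,0,0,0,0]' | tail -2
python3 pl.py c -38 0 57 155
```

```text
force: [-18.3, 10.2, 15.6]
width: 0.0084
force: [-4.6, 2.9, 2.5]
width: 0.0087
now [-43.3  -0.5  59.5] q6 -84.9 q5 0.2 F [-4.6  2.9  2.5] w 8.7 t 35.17
d cm [ 0.24 -0.54  0.05] rv [-0.006  0.001 -0.018] rows>=0.2
```

```bash

python3 -m jog '[0,-0.3,0,0,0,0,0, 0,-0.3,0,0,0,0,0, 0,-0.3,0,0,0,0,0]' | tail -3
python3 pl.py c -38 0 57 155
```

```text
tool_rot: [87.6, 88.7, 152.3]
force: [-7.1, 4.2, 3.2]
width: 0.0083
now [-43.3  -0.5  59.5] q6 -85.0 q5 0.2 F [-7.1  4.2  3.2] w 8.3 t 35.42
d cm [ 0.24 -0.54  0.06] rv [-0.005  0.001 -0.023] rows>=0.2
```

The drawer is hard against its stop: force rises with no motion. Release and lift away.

```bash

python3 -m jog '[0,0.1,0,0,0,0,0.35, 0,0.1,0,0,0,0,0.35, 0,0.1,0,0,0,0,0.35, 0,0.1,0,0,0,0,0.35]' | tail -2
python3 -m jog '[-2,0,0,0,0,0,0.35, -5,0,0,0,0,0,0.35, -9,0,0,0,0,0,0.35, -13,0,0,0,0,0,0.35, -15,0,0,0,0,0,0.35]' | tail -2
python3 -m jog '[0,5,0,0,0,0,0.35, 0,9,0,0,0,0,0.35, 0,13,0,0,0,0,0.35, 0,13,0,0,0,0,0.35]' | tail -2
python3 - <<'E'
from h import *
for n in ['scene','side']:
    c=cap(n); save(c,n+'30'); P=inv(CO,CY,cloud(c))
    h=P[(P[...,2]>50)&(P[...,2]<63)&(P[...,0]<-30)&(P[...,0]>-90)&(abs(P[...,1])<75)]; print(n,len(h),np.median(h,0).round(1))
E
```

```text
force: [-0.4, 0.4, -0.1]
width: 0.0303
force: [0.7, -0.1, 0.5]
width: 0.0298
force: [-2.3, -0.1, -1.0]
width: 0.0298
scene 303 [-40.7  -2.4  56.6]
side 117 [-46.    5.   56.3]
```

View pics/scene30.png

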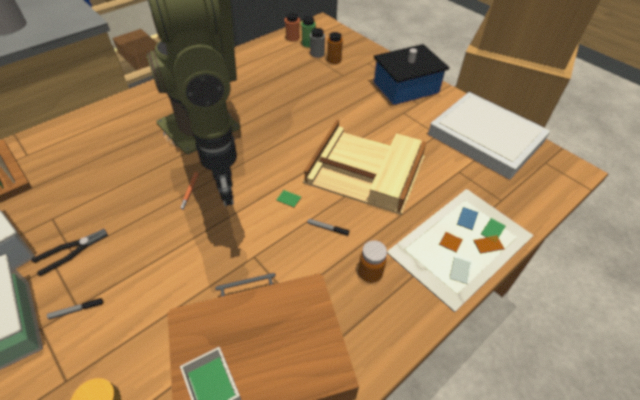

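View pics/side30.png

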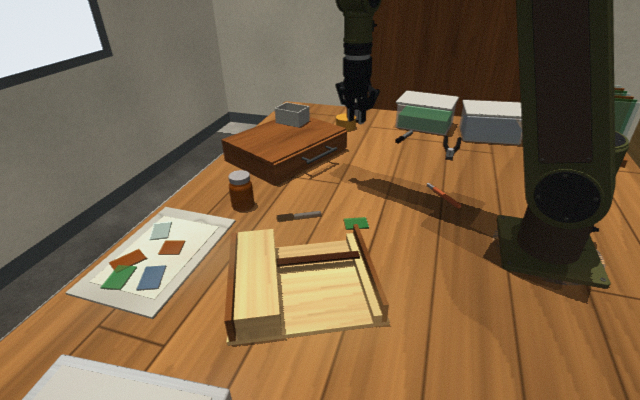

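Both views show the drawer shut (handle travelled 209 mm between the open and shut images), the rack holding only the lath, and the jar upright. Handing in.

```bash
python3 -c "
from plant import ticket; print(ticket.job_done())"
```

```text
the job is handed in; nothing more can be done
None
```

I pulled the drawer fully open, drew all four bars out of the rack (tilted over the lip, then lengthwise) and laid them side by side. I then pushed the drawer shut and handed the job in at about 36 s. No verdict came back.

**Bars:** in the last look before closing, all four lay flat and parallel in the drawer, tops at about 30 mm. They sat at about 40, 80, 120 and 155 mm behind the drawer's inner front edge. I did not reopen the drawer to look inside again.

**Drawer:** it stopped hard against its end when I pushed. The scene camera measured 209 mm of handle travel between open and shut; the side camera's handle reading was 5 mm different, with few pixels.

**Lath and jar:** the lath was still in its lane by eye, though I did not measure how far it moved. The jar was upright, and the arm was clear of everything.

**Deviations:**
- On releasing the last bar, the tool read about 13–14 N sideways, probably the finger linkage touching the chest edge. That moved the bar about 6 mm, and it stayed flat.
- TCP readings jittered by a few millimetres, so I set the final alignments from wrist pictures and force readings.

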